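# Build up the cutter stack on a moulder spindle

### The job

Build up the tooling on the taller of the two spindles: the toothed cutter goes on first, its raised hub still upward, then two of the four spacer rings, the thicker of the two below the thinner, and last the hex nut over the threaded stud, flange down. Choose the two rings that together exactly fill the plain shank above the cutter, so that the stack ends flush with the shoulder and the nut sits flat on both. Seat everything fully home, let go of it all, and leave the other two rings, the ear defenders and the wooden frame where they lie.

Things in the scene. Friction and masses are not known exactly. Their poses are not given: they have to be found in the camera images.
- spindle_tall: Taller of two fixed upright spindles. Wooden block 90 x 90 x 25 mm; flange dia 60 on it, top 30 mm above bench; plain shank dia 28, 60 mm long, rim chamfered 4 mm, its shoulder 90 mm above bench; then thinner stud dia 14, 18 mm long, tapered tip, top 108 mm above bench. Origin on the axis at bench level, z up. Gets the tooling. Stud acts smooth: the nut slips on without turning.
- spindle_short: Shorter of two fixed upright spindles. Wooden block 90 x 90 x 25 mm; flange dia 60 on it, top 30 mm above bench; plain shank dia 28, 40 mm long, rim chamfered 4 mm, its shoulder 70 mm above bench; then thinner stud dia 14, 18 mm long, tapered tip, top 88 mm above bench. Origin on the axis at bench level, z up. Not used.
- cutter: grooving cutter: aluminium disc, diameter 104 (120 over its four teeth), 10 mm thick, with a steel hub, diameter 50, rising 14 mm above the disc; total height 24 mm; bore 32 mm right through. Lies flat, hub up; grip it by the hub. Origin at the centre of its underside, z up through the bore. Loose, about 400 g.
- ring8: plain steel spacer ring, outside diameter 50, bore 32, thickness 8 mm; the thinnest of the four. Lies flat on the bench; origin at the centre of its underside, z up through the bore. Loose, about 70 g.
- ring14: plain steel spacer ring, outside diameter 50, bore 32, thickness 14 mm; the second thinnest. Lies flat on the bench; origin at the centre of its underside, z up through the bore. Loose, about 120 g.
- ring22: plain steel spacer ring, outside diameter 50, bore 32, thickness 22 mm; the second thickest. Lies flat on the bench; origin at the centre of its underside, z up through the bore. Loose, about 190 g.
- ring32: plain steel spacer ring, outside diameter 50, bore 32, thickness 32 mm; the thickest. Lies flat on the bench; origin at the centre of its underside, z up through the bore. Loose, about 280 g.
- nut: dark steel hex flange nut: round flange, diameter 48, 5 mm thick, below; hexagon 38 mm across flats above it; total height 16 mm; bore 19 mm through the flange. Lies flange down; origin at the centre of its underside, z up; its x axis is square to a pair of flats (and so every 60 degrees). Loose, about 130 g.
- ear_defenders: pair of ear defenders lying flat, two yellow cups of diameter 84, 38 mm high, 110 mm apart along y, joined by a black headband that bows out to +x by 118 mm; origin on the bench midway between the cups. Bystander.
- frame: small softwood ladder frame, 94 x 220 x 30 mm, origin at the centre of its underside. Bystander.
Not all that is in view belongs to the job. Leave any turquoise look-alike of the nut alone. Leave any orange look-alike of the ring14 alone.

How it is judged:
By the outcome, as a careful person would: the job done as asked, in the order asked, and still so for the second after the job is handed in, with the robot touching nothing.
It also fails if it takes over 115 s, if anything falls off the work surface, if the arm or the gripper's body presses on something with over 40 N, if the wrist force passes 120 N, or if a joint passes its speed limit or range.

### The arm

A 6-joint arm with a two-finger parallel gripper is mounted at the origin on the work surface. World frame = base frame: x ahead of the robot, y to its left, z up, the work surface at z = 0. Lengths are in m, angles in degrees, forces in N, time in s.
With the tool pointing down it reaches from about 0.35 to 0.875 m from the base axis. Payload 4.2 kg.
Tool frame: the origin (TCP) lies between the finger pads; the fingertips stand 14 mm ahead of it and the grasp point (between the pads) lies 5 mm behind it; z points along the fingers, y is the line along which they close (so a half turn about z gives the same grasp; the last joint's range is limited). The gripper opens to 87 mm and grips with 3 to 60 N. Pads are 19 mm wide; open, the fingers measure 117 mm over their backs; the gripper's body (75 mm by 190 mm) begins 51 mm behind the grasp point.
Start: joints at [-57.892, 22.042, 0.453, 0, -68.411, -14.817], TCP at [0.186, -0.597, 0.237] pointing down, gripper open.
Joint ranges: [-179.83, 179.83], [-69.29, 118.12], [-61.27, 80.66], [-181.25, 117.63], [-171.15, -9.14], [-177.46, 177.46]. Speed limits (degrees/s): [159.86, 159.86, 180, 180, 180, 180].

### API

Orientations are given as a 3x3 rotation matrix whose columns are the frame's x, y, z axes.
In Python, from station import * gives the robot as it stands. The module is installed in compiled form; this text tells all that it offers.
- The arm moves only by the tool play_rows, never from a script. Its argument "steps" is a list of rows, each an object of numbers: "ax", "ay", "az": the turn, a rotation vector about the tool's x, y, z in degrees; "dx", "dy", "dz": the shift along the tool's x, y, z in mm; "claw": the finger opening in mm, from 0 to 87. A call has 1 to 20 rows; each row shifts and turns the commanded pose from where the row before left it, along the tool's axes as they then stand; what a row does not reach is not made up. A row lasts 1/10 s, in which the tool goes at most 50 mm and 8.59 degrees, less where a joint would pass 70% of its speed; a pose out of reach is approached as far as the arm can. A call with a gripper value outside its range is refused whole. The fingers move at their own pace and stop on an object; the grip force is fixed at half the most. Time passes only in rows, so rows that do not move let the fingers close. It gives the time, the measured TCP pose, the force, the opening and the grip force at its end, in the units of the state.
- sense(): the state, without advancing time (a new reading comes with each control period).
- capture(name): name is "scene" or "top"; returns a dict with "frame" (400x640x3 uint8, blue, green, red), "range_z" (400x640 float32, m along the optical axis (not along the pixel's ray), 0 where there is no reading), "fx", "fy", "cx", "cy" (pixels), "xyz" and "rotation" of the camera in the world. Camera axes: x right, y down, z forward; pixel columns grow to the right and rows downward; lengths in m; the calibration is good to about 2 mm. A picture is of the moment at which its call begins.
- finish_job(): hands the job in; it is judged then, once.
The state is a dict: "time_s": time; "joints": joint angles; "joint_velocities": joint speeds; "effort": joint torques, N m; "tcp_pos": TCP position; "ee_rot": TCP orientation; "wrist_force": force on the tool from outside, world axes, zero at the start; "moment": the same for the moment, N m; "gripper_width": opening from 0.0 (shut) to 1.0 (fully open); "gripper_force": force on a finger pad.
Only numpy, scipy, OpenCV 4.12 (cv2) and the standard library are available. Lean on these libraries where they do the work, as an engineer would, in place of code of your own. Each camera call takes 0.05 s, during which the arm holds its last target. There are 200 camera calls.

## Working session

There is one attempt and no reset: what is moved stays moved. The work goes in short steps, Python scripts to look and compute and a tool call to move; the robot and the scene stay as the last step left them, time stands still between calls to the robot, and variables do not carry over. Pictures are saved under pics/ and viewed, at most 14 in all, crops included, and the job is handed in when it is done.

Besides the shell and the picture viewer there is one more tool, called after "Call:" as a command line: name --argument value ..., lists and objects as JSON in quotes. play_rows: Moves the arm, as the interface text tells. Its arguments: {"type":"object","properties":{"steps":{"type":"array"}},"required":["steps"]}

```bash
mkdir -p pics; cat > h.py <<'E'
from station import *
import numpy as np, cv2
def cloud(c):
    z=c["range_z"]; v,u=np.mgrid[:z.shape[0],:z.shape[1]]
    p=np.stack([(u-c["cx"])/c["fx"]*z,(v-c["cy"])/c["fy"]*z,z],-1)
    w=p@np.array(c["rotation"]).T+np.array(c["xyz"]); w[z==0]=np.nan
    return w
def ray(c,uv,h):
    uv=np.atleast_2d(uv).astype(float)
    d=np.c_[(uv[:,0]-c["cx"])/c["fx"],(uv[:,1]-c["cy"])/c["fy"],np.ones(len(uv))]@np.array(c["rotation"]).T
    o=np.array(c["xyz"]); return o+d*((h-o[2])/d[:,2])[:,None]
E
python3 - <<'E'
from h import *
s=sense(); print({k:np.round(v,3).tolist() for k,v in s.items()})
for n in("scene","top"):
    c=capture(n); cv2.imwrite(f"pics/{n}0.png",c["frame"]); print(n,c["fx"],c["fy"],c["cx"],c["cy"],np.round(c["xyz"],4),np.round(c["rotation"],3).tolist())
    np.savez(f"{n}0.npz",**c)
E
```

```text
{'time_s': 0.0, 'joints': [-57.893, 22.092, 0.38, -0.03, -68.41, -14.818], 'joint_velocities': [0.089, -0.02, 0.061, 0.016, 0.029, -0.003], 'effort': [-0.002, -39.067, 18.741, 4.22, 0.011, -0.0], 'tcp_pos': [0.186, -0.596, 0.235], 'ee_rot': [[-0.955, -0.297, -0.001], [-0.297, 0.955, 0.002], [0.0, 0.002, -1.0]], 'wrist_force': [0.006, -1.277, 0.282], 'moment': [-0.009, 0.003, -0.005], 'gripper_force': 0.0, 'gripper_width': 1.001}
scene 441.56534922959446 441.56534922959446 318.4697866776944 194.70732351507945 [ 1.0875 -0.6627  0.8055] [[0.8, 0.402, -0.445], [0.6, -0.524, 0.605], [0.01, -0.751, -0.66]]
top 382.06186227633833 382.06186227633833 310.957679980238 202.09918965707107 [0.4954 0.0161 0.8249] [[0.025, -0.997, 0.073], [-1.0, -0.025, 0.001], [0.001, -0.073, -0.997]]
```

View pics/scene0.png

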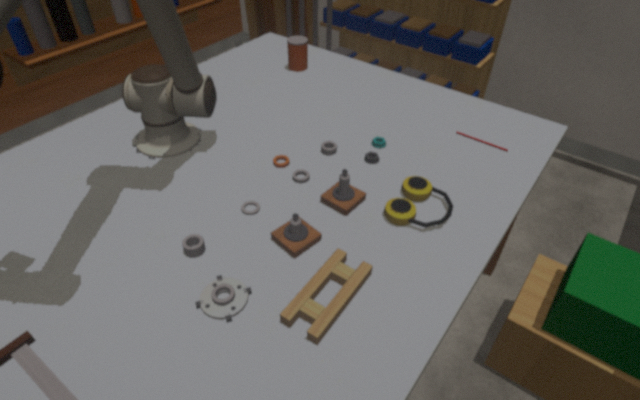

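View pics/top0.png

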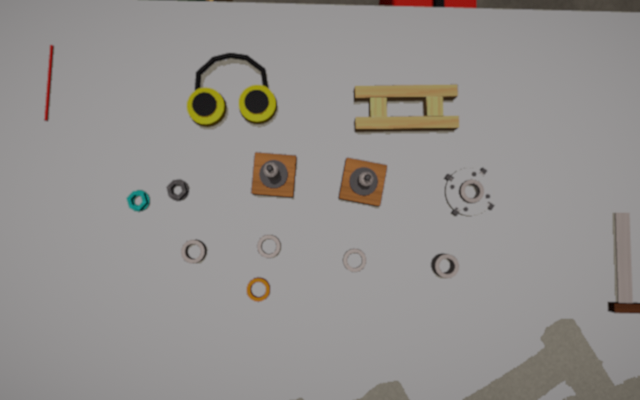

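The scene shows the cutter (223,297), rings at (194,244), (250,208), (301,176), (329,147), the nut at (372,157), and spindles at (296,233) and (344,195). In the top view they are: cutter (472,191), rings (446,266), (355,260), (269,246), (194,251), nut (178,190), spindles (274,173) and (364,182).

```bash
cat > m.py <<'E'
from h import *
P={"cutter":(472,191),"rA":(446,266),"rB":(355,260),"rC":(269,246),"rD":(194,251),"nut":(178,190),"spL":(274,173),"spR":(364,182)}
T=dict(np.load("top0.npz"));S=dict(np.load("scene0.npz"))
wt,ws=cloud(T),cloud(S)
def bench(w):
    m=np.isfinite(w[...,2])&(abs(w[...,2])<.02)&(w[...,0]>.2)&(w[...,0]<.8)&(abs(w[...,1])<.5)
    p=w[m]; A=np.c_[p[:,:2],np.ones(len(p))]
    for _ in range(4):
        k=np.linalg.lstsq(A,p[:,2],rcond=None)[0]; r=p[:,2]-A@k; g=abs(r)<.003; A,p=A[g],p[g]
    print("bench",np.round(k,4),r.std()); return k
kt,ks=bench(wt),bench(ws)
ht=wt[...,2]-wt[...,:2]@kt[:2]-kt[2]; hs=ws[...,2]-ws[...,:2]@ks[:2]-ks[2]
def circ(p):
    for _ in range(3):
        A=np.c_[2*p,np.ones(len(p))]; k=np.linalg.lstsq(A,(p**2).sum(1),rcond=None)[0]; r=np.sqrt(k[2]+k[0]**2+k[1]**2)
        e=np.hypot(*(p-k[:2]).T)-r; p=p[abs(e)<max(2*e.std(),.0005)]
    return k[0],k[1],r,e.std()
for n,(u,v) in P.items():
    c=ray(T,(u,v),.02 if n[0]!="s" else .1)[0,:2]
    for nm,w,h in(("top",wt,ht),("scene",ws,hs)):
        m=(np.hypot(w[...,0]-c[0],w[...,1]-c[1])<(.07 if n in("cutter","spL","spR") else .04))&(h>.004)
        z=h[m]; 
        if n[0]=="s": print(n,nm,m.sum(),"z p99,max",np.percentile(z,[97,99,100]).round(4)); lo=np.inf; mm=m&(abs(h-.025)<.006); top=m&(h>.058)
        else:
            q=np.percentile(z,85); top=m&(h>np.median(z[z>q-.004])-.003)
        zz=np.median(h[top]); p=w[top][:,:2]
        ys,xs=np.nonzero(top); img=np.zeros(top.shape,np.uint8); img[top]=255
        cs,_=cv2.findContours(img,cv2.RETR_EXTERNAL,cv2.CHAIN_APPROX_NONE); k=max(cs,key=cv2.contourArea)[:,0]
        o=ray(T if nm=="top" else S,k,zz)
        print(n,nm,m.sum(),top.sum(),"h %.4f"%zz,"mean",p.mean(0).round(4),"ringfit",np.round(circ(o[:,:2]),4))
E
python3 m.py
```

```text
bench [-0.0003  0.0008  0.0003] 0.0012459668203064407
bench [0.     0.0002 0.0007] 0.0012639199777259174
cutter top 1818 259 h 0.0238 mean [ 0.5857 -0.3206] ringfit [ 0.5858 -0.3206  0.0239  0.0006]
cutter scene 1587 227 h 0.0238 mean [ 0.5883 -0.3246] ringfit [ 0.5876 -0.3242  0.0242  0.0008]
rA top 431 274 h 0.0318 mean [ 0.4281 -0.2644] ringfit [ 0.4283 -0.2646  0.0239  0.0007]
rA scene 418 172 h 0.0315 mean [ 0.4296 -0.2696] ringfit [ 0.4287 -0.2683  0.0241  0.0008]
rB top 252 243 h 0.0078 mean [ 0.4338 -0.0772] ringfit [ 0.4341 -0.0774  0.0237  0.0005]
rB scene 135 129 h 0.0073 mean [ 0.4354 -0.0819] ringfit [ 0.4345 -0.0806  0.024   0.0008]
rC top 264 247 h 0.0138 mean [0.4588 0.1051] ringfit [0.4592 0.105  0.0237 0.0005]
rC scene 157 102 h 0.0139 mean [0.4606 0.1004] ringfit [0.4594 0.1019 0.0241 0.0015]
rD top 346 265 h 0.0216 mean [0.4445 0.2622] ringfit [0.4446 0.2623 0.0239 0.0006]
rD scene 183 83 h 0.0216 mean [0.4453 0.2581] ringfit [0.445  0.2593 0.0238 0.0011]
nut top 300 197 h 0.0160 mean [0.5739 0.305 ] ringfit [0.5742 0.3052 0.0193 0.0011]
nut scene 135 74 h 0.0156 mean [0.5757 0.3017] ringfit [0.5748 0.3033 0.0198 0.0016]
spL top 1818 z p99,max [0.0918 0.1066 0.1087]
spL top 1818 192 h 0.0885 mean [0.6084 0.0967] ringfit [0.6088 0.0968 0.0147 0.0007]
spL scene 1071 z p99,max [0.0939 0.1057 0.1094]
spL scene 1071 169 h 0.0843 mean [0.6151 0.0896] ringfit [0.6149 0.0906 0.0268 0.0086]
spR top 1840 z p99,max [0.0712 0.0863 0.0904]
spR top 1840 164 h 0.0695 mean [ 0.5989 -0.0894] ringfit [ 0.5994 -0.0899  0.0136  0.0007]
spR scene 1216 z p99,max [0.0752 0.0853 0.0894]
spR scene 1216 126 h 0.0695 mean [ 0.6045 -0.0976] ringfit [ 0.6021 -0.0948  0.0179  0.004 ]
```

Call:
play_rows --steps '[{"az": 5.76, "claw": 87}, {"az": 5.76, "claw": 87}, {"az": 5.76, "claw": 87}, {"dx": -30.8, "dy": 21.1, "claw": 87}, {"dx": -30.8, "dy": 21.1, "claw": 87}, {"dx": -30.8, "dy": 21.1, "claw": 87}, {"dx": -30.8, "dy": 21.1, "claw": 87}, {"dx": -30.8, "dy": 21.1, "claw": 87}, {"dx": -30.8, "dy": 21.1, "claw": 87}, {"dx": -30.8, "dy": 21.1, "claw": 87}, {"dx": -30.8, "dy": 21.1, "claw": 87}, {"dx": -30.8, "dy": 21.1, "claw": 87}, {"dx": -30.8, "dy": 21.1, "claw": 87}, {"dx": -30.8, "dy": 21.1, "claw": 87}, {"dx": -30.8, "dy": 21.1, "claw": 87}, {"dx": -30.8, "dy": 21.1, "claw": 87}, {"claw": 87}, {"claw": 87}]'

```text
invalid input at $.steps[0]: expected keys ax, ay, az, dx, dy, dz, claw
```

```bash
cat >> m.py <<'E'
print("----")
for n,hsh in(("spL",.09),("spR",.07)):
    u,v=P[n]; c=ray(T,(u,v),.09)[0,:2]
    for nm,C,w,h in(("top",T,wt,ht),("scene",S,ws,hs)):
        near=np.hypot(w[...,0]-c[0],w[...,1]-c[1])<.075
        m=(near&(h>.012)).astype(np.uint8)
        hsv=cv2.cvtColor(C["frame"],cv2.COLOR_BGR2HSV)
        b=(near&(h>.020)&(h<.028)&(hsv[...,1]>80)); p=w[b][:,:2]
        r=cv2.minAreaRect((p*1000).astype(np.float32)); print(n,nm,"block",np.round(r[0],1),np.round(r[1],1),round(r[2],1))
        f=near&(h>.0285)&(h<.034); p=w[f][:,:2]; print("  flange", cv2.minEnclosingCircle((p*1000).astype(np.float32)))
        s=near&(h>.04)&(h<hsh-.006); p=w[s][:,:2]; print("  shank side",len(p),np.round(circ(p),4))
        s=near&(h>hsh+.005); p=w[s][:,:2]; print("  stud",len(p),np.round(p.mean(0),4),np.round(circ(p),4))
for nm,C,w,h in(("top",T,wt,ht),("scene",S,ws,hs)):
    d=(np.hypot(w[...,0]-.574,w[...,1]-.304)<.04)&(h>.009); k=max(cv2.findContours(d.astype(np.uint8),0,1)[0],key=cv2.contourArea)[:,0]
    p=ray(C,k,.016)[:,:2]; q=p-p.mean(0); th=np.arctan2(q[:,1],q[:,0]); r=np.hypot(*q.T)
    f=(r-r.mean())@np.exp(6j*th)/len(r); print(nm,"nut flats normal deg (mod 60)",(np.degrees(np.angle(-f))/6)%60,abs(f))
c=T["frame"][165:215,150:205]; cv2.imwrite("pics/nut.png",cv2.resize(c,None,fx=10,fy=10,interpolation=cv2.INTER_CUBIC))
E
python3 m.py | sed '1,/----/d'; python3 -c "
from h import *
s=sense();print(s['time_s'],s['tcp_pos'],np.round(s['ee_rot'],4),s['wrist_force'],s['joints'])"
```

```text
spL top block [610.7  97.4] [87.8 89.5] 86.8
  flange ((615.9885864257812, 98.544677734375), 45.4117431640625)
  shank side 51 [6.108e-01 9.840e-02 1.400e-02 2.000e-04]
  stud 51 [0.6101 0.0975] [0.6106 0.0978 0.0056 0.0014]
spL scene block [613.7  93.6] [89.3 88.8] 85.8
  flange ((600.2628784179688, 88.37257385253906), 42.543636322021484)
  shank side 136 [0.6118 0.0947 0.0124 0.0011]
  stud 30 [0.6128 0.0927] [0.6125 0.0941 0.0053 0.0012]
spR top block [600.2 -91.2] [88.9 89.5] 80.6
  flange ((591.2306518554688, -93.71288299560547), 42.1669921875)
  shank side 34 [ 6.004e-01 -9.080e-02  1.390e-02  2.000e-04]
  stud 51 [ 0.5997 -0.0902] [ 0.6001 -0.0906  0.0058  0.0014]
spR scene block [602.9 -95.6] [88.1 89.1] 79.8
  flange ((601.2977294921875, -104.38627624511719), 53.78229904174805)
  shank side 84 [ 0.6017 -0.0942  0.0128  0.0009]
  stud 38 [ 0.6026 -0.0954] [ 0.6012 -0.0941  0.0054  0.0016]
top nut flats normal deg (mod 60) 47.22462476021585 0.0005929443758548386
scene nut flats normal deg (mod 60) 50.92161825182919 0.0005490275159844513
0.1 [ 0.18563443 -0.59625515  0.23557014] [[-9.548e-01 -2.971e-01 -7.000e-04]
 [-2.971e-01  9.548e-01  1.800e-03]
 [ 1.000e-04  2.000e-03 -1.000e+00]] [-0.18610791 -0.14544696 -0.43495513] [-5.78914592e+01  2.20860969e+01  3.87036079e-01 -2.44072834e-02
 -6.84115710e+01 -1.48163711e+01]
```

View pics/nut.png

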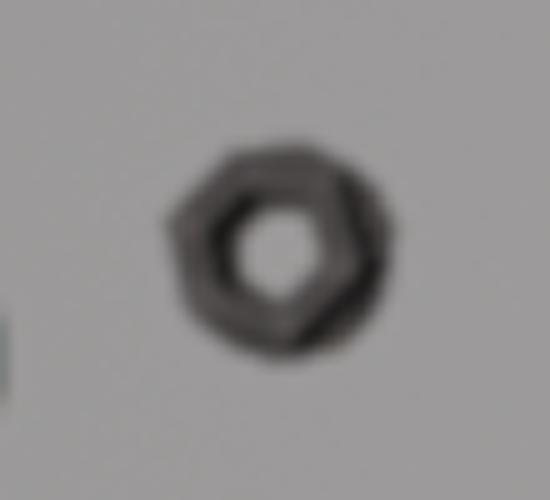

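The nut picture shows hex corners at about (172,220), (230,150) and (290,350). That puts the flat normals near 48° (mod 60), which agrees with the contour fit. Every row needs all the keys, so I'll resend.

Call:
play_rows --steps '[{"ax": 0, "ay": 0, "az": 5.76, "dx": 0, "dy": 0, "dz": 0, "claw": 87}, {"ax": 0, "ay": 0, "az": 5.76, "dx": 0, "dy": 0, "dz": 0, "claw": 87}, {"ax": 0, "ay": 0, "az": 5.76, "dx": 0, "dy": 0, "dz": 0, "claw": 87}, {"ax": 0, "ay": 0, "az": 0, "dx": -30.8, "dy": 21.1, "dz": 0, "claw": 87}, {"ax": 0, "ay": 0, "az": 0, "dx": -30.8, "dy": 21.1, "dz": 0, "claw": 87}, {"ax": 0, "ay": 0, "az": 0, "dx": -30.8, "dy": 21.1, "dz": 0, "claw": 87}, {"ax": 0, "ay": 0, "az": 0, "dx": -30.8, "dy": 21.1, "dz": 0, "claw": 87}, {"ax": 0, "ay": 0, "az": 0, "dx": -30.8, "dy": 21.1, "dz": 0, "claw": 87}, {"ax": 0, "ay": 0, "az": 0, "dx": -30.8, "dy": 21.1, "dz": 0, "claw": 87}, {"ax": 0, "ay": 0, "az": 0, "dx": -30.8, "dy": 21.1, "dz": 0, "claw": 87}, {"ax": 0, "ay": 0, "az": 0, "dx": -30.8, "dy": 21.1, "dz": 0, "claw": 87}, {"ax": 0, "ay": 0, "az": 0, "dx": -30.8, "dy": 21.1, "dz": 0, "claw": 87}, {"ax": 0, "ay": 0, "az": 0, "dx": -30.8, "dy": 21.1, "dz": 0, "claw": 87}, {"ax": 0, "ay": 0, "az": 0, "dx": -30.8, "dy": 21.1, "dz": 0, "claw": 87}, {"ax": 0, "ay": 0, "az": 0, "dx": -30.8, "dy": 21.1, "dz": 0, "claw": 87}, {"ax": 0, "ay": 0, "az": 0, "dx": -30.8, "dy": 21.1, "dz": 0, "claw": 87}, {"ax": 0, "ay": 0, "az": 0, "dx": 0, "dy": 0, "dz": 0, "claw": 87}, {"ax": 0, "ay": 0, "az": 0, "dx": 0, "dy": 0, "dz": 0, "claw": 87}]'

```text
time_s: 1.9
tcp_pos: [0.5863, -0.3216, 0.2355]
ee_rot: [[-1.0, -0.002, -0.002], [-0.002, 1.0, 0.001], [0.002, 0.001, -1.0]]
wrist_force: [-0.5, 0.2, 0.3]
gripper_width: 0.999
gripper_force: 0.0
```

Call:
play_rows --steps '[{"ax": 0, "ay": 0, "az": 0, "dx": 0, "dy": 0, "dz": 40, "claw": 87}, {"ax": 0, "ay": 0, "az": 0, "dx": 0, "dy": 0, "dz": 40, "claw": 87}, {"ax": 0, "ay": 0, "az": 0, "dx": 0, "dy": 0, "dz": 40, "claw": 87}, {"ax": 0, "ay": 0, "az": 0, "dx": 0, "dy": 0, "dz": 40, "claw": 87}, {"ax": 0, "ay": 0, "az": 0, "dx": 0, "dy": 0, "dz": 25, "claw": 87}, {"ax": 0, "ay": 0, "az": 0, "dx": 0, "dy": 0, "dz": 15, "claw": 87}, {"ax": 0, "ay": 0, "az": 0, "dx": 0, "dy": 0, "dz": 8.5, "claw": 87}, {"ax": 0, "ay": 0, "az": 0, "dx": 0, "dy": 0, "dz": 0, "claw": 87}, {"ax": 0, "ay": 0, "az": 0, "dx": 0, "dy": 0, "dz": 0, "claw": 87}, {"ax": 0, "ay": 0, "az": 0, "dx": 0, "dy": 0, "dz": 0, "claw": 87}]'

```text
time_s: 2.9
tcp_pos: [0.5871, -0.3227, 0.0299]
ee_rot: [[-1.0, -0.0, 0.003], [-0.0, 1.0, -0.001], [-0.003, -0.001, -1.0]]
wrist_force: [1.2, -0.2, 0.2]
gripper_width: 1.0
gripper_force: 0.0
```

Call:
play_rows --steps '[{"ax": 0, "ay": 0, "az": 0, "dx": 0, "dy": 0, "dz": 2, "claw": 87}, {"ax": 0, "ay": 0, "az": 0, "dx": 0, "dy": 0, "dz": 0, "claw": 87}, {"ax": 0, "ay": 0, "az": 0, "dx": 0, "dy": 0, "dz": 0, "claw": 87}]'

```text
time_s: 3.2
tcp_pos: [0.5862, -0.3223, 0.0263]
ee_rot: [[-1.0, -0.0, 0.0], [-0.0, 1.0, -0.0], [-0.0, -0.0, -1.0]]
wrist_force: [-0.1, 0.3, -1.2]
gripper_width: 1.003
gripper_force: 0.0
```

Call:
play_rows --steps '[{"ax": 0, "ay": 0, "az": 0, "dx": 0, "dy": 0, "dz": 0, "claw": 87}]'

```text
time_s: 3.3
tcp_pos: [0.5862, -0.3223, 0.0262]
ee_rot: [[-1.0, -0.0, 0.0], [-0.0, 1.0, -0.0], [-0.0, -0.0, -1.0]]
wrist_force: [1.0, 0.7, -0.4]
gripper_width: 0.997
gripper_force: 0.0
```

Call:
play_rows --steps '[{"ax": 0, "ay": 0, "az": 0, "dx": 0, "dy": 0, "dz": 0, "claw": 87}]'

```text
time_s: 3.4
tcp_pos: [0.5862, -0.3223, 0.0261]
ee_rot: [[-1.0, -0.0, 0.0], [-0.0, 1.0, -0.0], [-0.0, -0.0, -1.0]]
wrist_force: [-0.7, 0.5, -0.3]
gripper_width: 1.004
gripper_force: 0.0
```

Call:
play_rows --steps '[{"ax": 0, "ay": 0, "az": 0, "dx": 0, "dy": 0, "dz": 0, "claw": 40}, {"ax": 0, "ay": 0, "az": 0, "dx": 0, "dy": 0, "dz": 0, "claw": 40}, {"ax": 0, "ay": 0, "az": 0, "dx": 0, "dy": 0, "dz": 0, "claw": 40}, {"ax": 0, "ay": 0, "az": 0, "dx": 0, "dy": 0, "dz": 0, "claw": 40}, {"ax": 0, "ay": 0, "az": 0, "dx": 0, "dy": 0, "dz": 0, "claw": 40}, {"ax": 0, "ay": 0, "az": 0, "dx": 0, "dy": 0, "dz": 0, "claw": 40}, {"ax": 0, "ay": 0, "az": 0, "dx": 0, "dy": 0, "dz": 0, "claw": 40}, {"ax": 0, "ay": 0, "az": 0, "dx": 0, "dy": 0, "dz": 0, "claw": 40}]'

```text
time_s: 4.2
tcp_pos: [0.5862, -0.3226, 0.0261]
ee_rot: [[-1.0, 0.0, 0.0], [0.0, 1.0, -0.0], [-0.0, -0.0, -1.0]]
wrist_force: [0.6, -1.1, -0.2]
gripper_width: 0.567
gripper_force: 30.0
```

Call:
play_rows --steps '[{"ax": 0, "ay": 0, "az": 0, "dx": 0, "dy": 0, "dz": 0, "claw": 87}, {"ax": 0, "ay": 0, "az": 0, "dx": 0, "dy": 0, "dz": 0, "claw": 87}, {"ax": 0, "ay": 0, "az": 0, "dx": 0, "dy": 0, "dz": 0, "claw": 87}, {"ax": 0, "ay": 0, "az": 0, "dx": 0, "dy": 0, "dz": 0, "claw": 87}]'

```text
time_s: 4.6
tcp_pos: [0.5861, -0.3222, 0.0261]
ee_rot: [[-1.0, -0.0, -0.0], [-0.0, 1.0, 0.0], [0.0, 0.0, -1.0]]
wrist_force: [-0.1, -0.0, 0.4]
gripper_width: 0.85
gripper_force: 0.0
```

Call:
play_rows --steps '[{"ax": 0, "ay": 0, "az": 8.5, "dx": 0, "dy": 0, "dz": 0, "claw": 87}, {"ax": 0, "ay": 0, "az": 8.5, "dx": 0, "dy": 0, "dz": 0, "claw": 87}, {"ax": 0, "ay": 0, "az": 8.5, "dx": 0, "dy": 0, "dz": 0, "claw": 87}, {"ax": 0, "ay": 0, "az": 8.5, "dx": 0, "dy": 0, "dz": 0, "claw": 87}, {"ax": 0, "ay": 0, "az": 8.5, "dx": 0, "dy": 0, "dz": 0, "claw": 87}, {"ax": 0, "ay": 0, "az": 8.5, "dx": 0, "dy": 0, "dz": 0, "claw": 87}, {"ax": 0, "ay": 0, "az": 8.5, "dx": 0, "dy": 0, "dz": 0, "claw": 87}, {"ax": 0, "ay": 0, "az": 8.5, "dx": 0, "dy": 0, "dz": 0, "claw": 87}, {"ax": 0, "ay": 0, "az": 8.5, "dx": 0, "dy": 0, "dz": 0, "claw": 87}, {"ax": 0, "ay": 0, "az": 8.5, "dx": 0, "dy": 0, "dz": 0, "claw": 87}, {"ax": 0, "ay": 0, "az": 5, "dx": 0, "dy": 0, "dz": 0, "claw": 87}, {"ax": 0, "ay": 0, "az": 0, "dx": 0, "dy": 0, "dz": 0, "claw": 87}, {"ax": 0, "ay": 0, "az": 0, "dx": 0, "dy": 0, "dz": 0, "claw": 87}]'

```text
time_s: 5.9
tcp_pos: [0.5862, -0.3223, 0.0261]
ee_rot: [[-0.002, 1.0, -0.0], [1.0, 0.002, 0.0], [0.0, -0.0, -1.0]]
wrist_force: [0.5, 0.2, -0.7]
gripper_width: 0.999
gripper_force: 0.0
```

Call:
play_rows --steps '[{"ax": 0, "ay": 0, "az": 0, "dx": 0, "dy": 0, "dz": 0, "claw": 40}, {"ax": 0, "ay": 0, "az": 0, "dx": 0, "dy": 0, "dz": 0, "claw": 40}, {"ax": 0, "ay": 0, "az": 0, "dx": 0, "dy": 0, "dz": 0, "claw": 40}, {"ax": 0, "ay": 0, "az": 0, "dx": 0, "dy": 0, "dz": 0, "claw": 40}, {"ax": 0, "ay": 0, "az": 0, "dx": 0, "dy": 0, "dz": 0, "claw": 40}, {"ax": 0, "ay": 0, "az": 0, "dx": 0, "dy": 0, "dz": 0, "claw": 40}, {"ax": 0, "ay": 0, "az": 0, "dx": 0, "dy": 0, "dz": 0, "claw": 40}, {"ax": 0, "ay": 0, "az": 0, "dx": 0, "dy": 0, "dz": 0, "claw": 40}]'

```text
time_s: 6.7
tcp_pos: [0.5864, -0.3224, 0.0261]
ee_rot: [[-0.0, 1.0, 0.001], [1.0, 0.0, -0.0], [-0.0, 0.001, -1.0]]
wrist_force: [0.7, -0.5, -0.5]
gripper_width: 0.556
gripper_force: 30.0
```

Call:
play_rows --steps '[{"ax": 0, "ay": 0, "az": 0, "dx": 0, "dy": 0, "dz": 0, "claw": 87}, {"ax": 0, "ay": 0, "az": 0, "dx": 0, "dy": 0, "dz": 0, "claw": 87}, {"ax": 0, "ay": 0, "az": 0, "dx": 0, "dy": 0, "dz": 0, "claw": 87}, {"ax": 0, "ay": 0, "az": 0, "dx": 0, "dy": 0, "dz": 0, "claw": 87}, {"ax": 0, "ay": 0, "az": 0, "dx": 0, "dy": 0, "dz": -30, "claw": 87}, {"ax": 0, "ay": 0, "az": 0, "dx": 0, "dy": 0, "dz": -30, "claw": 87}, {"ax": 0, "ay": 0, "az": 0, "dx": -25, "dy": -30, "dz": 0, "claw": 87}, {"ax": 0, "ay": 0, "az": 0, "dx": -25, "dy": -30, "dz": 0, "claw": 87}, {"ax": 0, "ay": 0, "az": 0, "dx": -25, "dy": -30, "dz": 0, "claw": 87}, {"ax": 0, "ay": 0, "az": 0, "dx": -25, "dy": -30, "dz": 0, "claw": 87}, {"ax": 0, "ay": 0, "az": 0, "dx": -25, "dy": -30, "dz": 0, "claw": 87}, {"ax": 0, "ay": 0, "az": 0, "dx": -25, "dy": -30, "dz": 0, "claw": 87}, {"ax": 0, "ay": 0, "az": 0, "dx": 0, "dy": 0, "dz": 0, "claw": 87}]'

```text
time_s: 8.0
tcp_pos: [0.4025, -0.4745, 0.086]
ee_rot: [[0.005, 1.0, -0.001], [1.0, -0.005, 0.001], [0.001, -0.001, -1.0]]
wrist_force: [-0.4, -0.3, 0.1]
gripper_width: 0.998
gripper_force: 0.0
```

```bash
python3 - <<'E'
from h import *
for n in("top","scene"): c=capture(n); np.savez(f"{n}0.npz",**c); cv2.imwrite(f"pics/{n}1.png",c["frame"])
E
python3 m.py | grep -E "^(bench|cutter|r|nut (top|scene))|shank"
```

```text
bench [-0.0003  0.0007  0.0003] 0.0012475513265871882
bench [0.     0.0001 0.0007] 0.0012568648610901782
cutter top 3544 556 h 0.4186 mean [ 0.5269 -0.3121] ringfit [ 0.5253 -0.3121  0.0153  0.0044]
cutter scene 3317 430 h 0.4150 mean [ 0.5307 -0.3209] ringfit [ 0.5283 -0.3199  0.0254  0.0039]
rA top 4909 609 h 0.5106 mean [ 0.4141 -0.2418] ringfit [ 0.4137 -0.2429  0.0116  0.0025]
rA scene 2568 317 h 0.5394 mean [ 0.3969 -0.2626] ringfit [ 0.385  -0.2636  0.0333  0.0059]
rB top 256 247 h 0.0077 mean [ 0.4338 -0.0776] ringfit [ 0.434  -0.0774  0.0237  0.0005]
rB scene 137 126 h 0.0077 mean [ 0.4357 -0.0817] ringfit [ 0.435  -0.0808  0.024   0.0009]
rC top 267 249 h 0.0137 mean [0.4589 0.1052] ringfit [0.4591 0.105  0.0237 0.0005]
rC scene 159 113 h 0.0130 mean [0.4597 0.1009] ringfit [0.4592 0.1023 0.0247 0.0011]
rD top 347 261 h 0.0218 mean [0.4445 0.2622] ringfit [0.4445 0.2623 0.0238 0.0006]
rD scene 180 85 h 0.0216 mean [0.4456 0.2577] ringfit [0.4453 0.2592 0.024  0.0009]
nut top 296 199 h 0.0160 mean [0.574  0.3049] ringfit [0.5741 0.3052 0.0194 0.0011]
nut scene 135 77 h 0.0151 mean [0.575 0.302] ringfit [0.5745 0.3031 0.0203 0.0019]
  shank side 50 [6.107e-01 9.840e-02 1.390e-02 2.000e-04]
  shank side 137 [0.6118 0.0949 0.0125 0.0011]
  shank side 33 [ 6.004e-01 -9.100e-02  1.410e-02  1.000e-04]
  shank side 86 [ 0.6009 -0.0936  0.0132  0.0009]
```

```bash
sed -i 's/&(h>.004)$/\&(h>.004)\&(h<.12)/' m.py; python3 m.py | grep -E "^cutter"
```

```text
cutter top 1828 264 h 0.0237 mean [ 0.5854 -0.3194] ringfit [ 0.5855 -0.3193  0.024   0.0006]
cutter scene 1581 229 h 0.0236 mean [ 0.5878 -0.3236] ringfit [ 0.587  -0.3231  0.0242  0.0007]
```

View pics/top1.png

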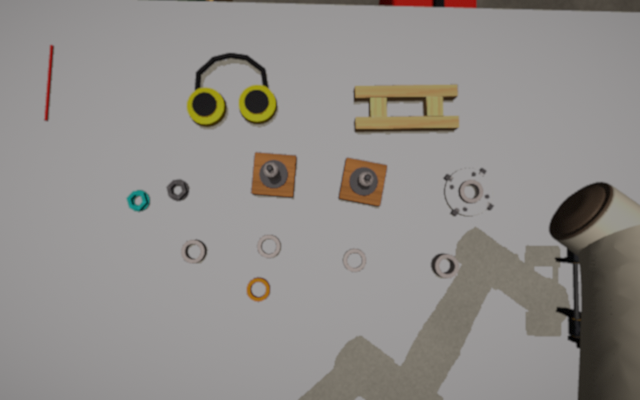

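The cutter reads (472,191) in the top view with the gripper clear of it. The true centre from gripping it both ways fixes the camera offsets, and both cameras then put the tall spindle at (0.6116, 0.0950).

Call:
play_rows --steps '[{"ax": 0, "ay": 0, "az": 0, "dx": 25, "dy": 30, "dz": 0, "claw": 87}, {"ax": 0, "ay": 0, "az": 0, "dx": 25, "dy": 30, "dz": 0, "claw": 87}, {"ax": 0, "ay": 0, "az": 0, "dx": 25, "dy": 30, "dz": 0, "claw": 87}, {"ax": 0, "ay": 0, "az": 0, "dx": 25, "dy": 30, "dz": 0, "claw": 87}, {"ax": 0, "ay": 0, "az": 0, "dx": 25, "dy": 30, "dz": 0, "claw": 87}, {"ax": 0, "ay": 0, "az": 0, "dx": 25, "dy": 30, "dz": 0, "claw": 87}, {"ax": 0, "ay": 0, "az": 0, "dx": 0, "dy": 0, "dz": 0, "claw": 87}, {"ax": 0, "ay": 0, "az": 0, "dx": 0, "dy": 0, "dz": 0, "claw": 87}, {"ax": 0, "ay": 0, "az": 0, "dx": 0, "dy": 0, "dz": 30, "claw": 87}, {"ax": 0, "ay": 0, "az": 0, "dx": 0, "dy": 0, "dz": 20, "claw": 87}, {"ax": 0, "ay": 0, "az": 0, "dx": 0, "dy": 0, "dz": 10, "claw": 87}, {"ax": 0, "ay": 0, "az": 0, "dx": 0, "dy": 0, "dz": 0, "claw": 87}, {"ax": 0, "ay": 0, "az": 0, "dx": 0, "dy": 0, "dz": 0, "claw": 87}, {"ax": 0, "ay": 0, "az": 0, "dx": 0, "dy": 0, "dz": 0, "claw": 40}, {"ax": 0, "ay": 0, "az": 0, "dx": 0, "dy": 0, "dz": 0, "claw": 40}, {"ax": 0, "ay": 0, "az": 0, "dx": 0, "dy": 0, "dz": 0, "claw": 40}, {"ax": 0, "ay": 0, "az": 0, "dx": 0, "dy": 0, "dz": 0, "claw": 40}, {"ax": 0, "ay": 0, "az": 0, "dx": 0, "dy": 0, "dz": 0, "claw": 40}, {"ax": 0, "ay": 0, "az": 0, "dx": 0, "dy": 0, "dz": 0, "claw": 40}, {"ax": 0, "ay": 0, "az": 0, "dx": 0, "dy": 0, "dz": 0, "claw": 40}]'

```text
time_s: 10.1
tcp_pos: [0.5862, -0.3224, 0.0261]
ee_rot: [[-0.0, 1.0, 0.0], [1.0, 0.0, -0.0], [-0.0, 0.0, -1.0]]
wrist_force: [0.3, -0.1, 0.1]
gripper_width: 0.56
gripper_force: 30.0
```

Call:
play_rows --steps '[{"ax": 0, "ay": 0, "az": 0, "dx": 0, "dy": 0, "dz": -10, "claw": 40}, {"ax": 0, "ay": 0, "az": 0, "dx": 0, "dy": 0, "dz": -25, "claw": 40}, {"ax": 0, "ay": 0, "az": 0, "dx": 0, "dy": 0, "dz": -25, "claw": 40}, {"ax": 0, "ay": 0, "az": 0, "dx": 0, "dy": 0, "dz": -25, "claw": 40}, {"ax": 0, "ay": 0, "az": 0, "dx": 0, "dy": 0, "dz": -25, "claw": 40}, {"ax": 0, "ay": 0, "az": 0, "dx": 0, "dy": 0, "dz": -20, "claw": 40}, {"ax": 0, "ay": 0, "az": 0, "dx": 0, "dy": 0, "dz": 0, "claw": 40}, {"ax": 0, "ay": 0, "az": 0, "dx": 0, "dy": 0, "dz": 0, "claw": 40}, {"ax": 0, "ay": 0, "az": 0, "dx": 0, "dy": 0, "dz": 0, "claw": 40}]'

```text
time_s: 11.0
tcp_pos: [0.5848, -0.3217, 0.1537]
ee_rot: [[0.0, 1.0, -0.004], [1.0, -0.0, 0.002], [0.002, -0.004, -1.0]]
wrist_force: [0.1, -0.1, -5.1]
gripper_width: 0.557
gripper_force: 30.0
```

Call:
play_rows --steps '[{"ax": 0, "ay": 0, "az": 0, "dx": 10, "dy": 1.6, "dz": 0, "claw": 40}, {"ax": 0, "ay": 0, "az": 0, "dx": 20, "dy": 1.6, "dz": 0, "claw": 40}, {"ax": 0, "ay": 0, "az": 0, "dx": 30, "dy": 1.6, "dz": 0, "claw": 40}, {"ax": 0, "ay": 0, "az": 0, "dx": 30, "dy": 1.6, "dz": 0, "claw": 40}, {"ax": 0, "ay": 0, "az": 0, "dx": 30, "dy": 1.6, "dz": 0, "claw": 40}, {"ax": 0, "ay": 0, "az": 0, "dx": 30, "dy": 1.6, "dz": 0, "claw": 40}, {"ax": 0, "ay": 0, "az": 0, "dx": 30, "dy": 1.6, "dz": 0, "claw": 40}, {"ax": 0, "ay": 0, "az": 0, "dx": 30, "dy": 1.6, "dz": 0, "claw": 40}, {"ax": 0, "ay": 0, "az": 0, "dx": 30, "dy": 1.6, "dz": 0, "claw": 40}, {"ax": 0, "ay": 0, "az": 0, "dx": 30, "dy": 1.6, "dz": 0, "claw": 40}, {"ax": 0, "ay": 0, "az": 0, "dx": 30, "dy": 1.6, "dz": 0, "claw": 40}, {"ax": 0, "ay": 0, "az": 0, "dx": 30, "dy": 1.6, "dz": 0, "claw": 40}, {"ax": 0, "ay": 0, "az": 0, "dx": 30, "dy": 1.6, "dz": 0, "claw": 40}, {"ax": 0, "ay": 0, "az": 0, "dx": 30, "dy": 1.6, "dz": 0, "claw": 40}, {"ax": 0, "ay": 0, "az": 0, "dx": 18, "dy": 1.6, "dz": 0, "claw": 40}, {"ax": 0, "ay": 0, "az": 0, "dx": 9.4, "dy": 1.4, "dz": 0, "claw": 40}, {"ax": 0, "ay": 0, "az": 0, "dx": 0, "dy": 0, "dz": 0, "claw": 40}, {"ax": 0, "ay": 0, "az": 0, "dx": 0, "dy": 0, "dz": 0, "claw": 40}, {"ax": 0, "ay": 0, "az": 0, "dx": 0, "dy": 0, "dz": 0, "claw": 40}, {"ax": 0, "ay": 0, "az": 0, "dx": 0, "dy": 0, "dz": 0, "claw": 40}]'

```text
time_s: 13.0
tcp_pos: [0.5944, 0.0038, 0.1624]
ee_rot: [[-0.149, 0.989, -0.004], [0.976, 0.148, 0.159], [0.158, 0.02, -0.987]]
wrist_force: [-0.4, 0.6, -4.7]
gripper_width: 0.559
gripper_force: 30.0
```

Call:
play_rows --steps '[{"ax": 0, "ay": 0, "az": 0, "dx": 0, "dy": 0, "dz": 0, "claw": 40}, {"ax": 0, "ay": 0, "az": 0, "dx": 0, "dy": 0, "dz": 0, "claw": 40}, {"ax": 0, "ay": 0, "az": 0, "dx": 0, "dy": 0, "dz": 0, "claw": 40}]'

```text
time_s: 13.3
tcp_pos: [0.5944, 0.0043, 0.1625]
ee_rot: [[-0.15, 0.989, -0.004], [0.976, 0.148, 0.159], [0.158, 0.02, -0.987]]
wrist_force: [-1.4, 0.4, -4.6]
gripper_width: 0.56
gripper_force: 30.0
```

```bash
python3 - <<'E'
from h import *
o=[]
for n in("top","scene"): c=capture(n); np.savez(f"{n}1.npz",**c); f=c["frame"]; o.append(f[80:280,180:420] if n=="top" else f[80:280,230:470])
cv2.imwrite("pics/cut_over.png",cv2.resize(np.vstack(o),None,fx=1.5,fy=1.5))
print(sense()["tcp_pos"])
E
```

```text
[0.59444646 0.00437654 0.16253774]
```

View pics/cut_over.png

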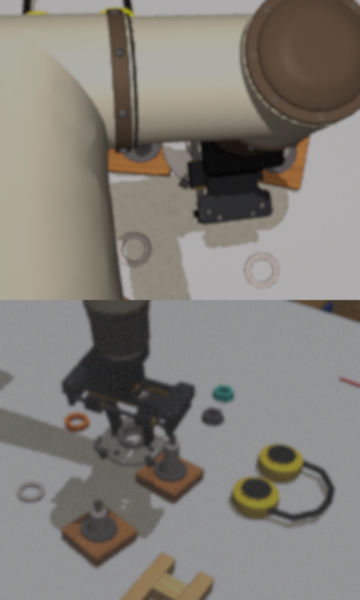

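The view shows the tool tilted and short of the spindle, with the cutter between the two spindles. It looks like a joint limit.

```bash
python3 -c "
from h import *
s=sense();print(np.round(s['joints'],1),s['time_s'])
from scipy.spatial.transform import Rotation as R
r=R.from_matrix(s['ee_rot']); t=R.from_matrix(np.array([[0,1,0],[1,0,0],[0,0,-1.]]));print((r.inv()*t).as_rotvec(degrees=True))
t=R.from_matrix(np.array([[-1,0,0],[0,1,0],[0,0,-1.]]));print((r.inv()*t).as_rotvec(degrees=True))"
```

```text
[  11.2   23.    -5.9  -10.5  -59.9 -177.4] 13.4
[ 0.48690946 -9.16833182  8.62095913]
[  7.42834605  -6.67912977 -81.17416127]
```

Call:
play_rows --steps '[{"ax": 0.743, "ay": -0.668, "az": -8.117, "dx": 0, "dy": 0, "dz": 0, "claw": 40}, {"ax": 0.743, "ay": -0.668, "az": -8.117, "dx": 0, "dy": 0, "dz": 0, "claw": 40}, {"ax": 0.743, "ay": -0.668, "az": -8.117, "dx": 0, "dy": 0, "dz": 0, "claw": 40}, {"ax": 0.743, "ay": -0.668, "az": -8.117, "dx": 0, "dy": 0, "dz": 0, "claw": 40}, {"ax": 0.743, "ay": -0.668, "az": -8.117, "dx": 0, "dy": 0, "dz": 0, "claw": 40}, {"ax": 0.743, "ay": -0.668, "az": -8.117, "dx": 0, "dy": 0, "dz": 0, "claw": 40}, {"ax": 0.743, "ay": -0.668, "az": -8.117, "dx": 0, "dy": 0, "dz": 0, "claw": 40}, {"ax": 0.743, "ay": -0.668, "az": -8.117, "dx": 0, "dy": 0, "dz": 0, "claw": 40}, {"ax": 0.743, "ay": -0.668, "az": -8.117, "dx": 0, "dy": 0, "dz": 0, "claw": 40}, {"ax": 0.743, "ay": -0.668, "az": -8.117, "dx": 0, "dy": 0, "dz": 0, "claw": 40}, {"ax": 0, "ay": 0, "az": 0, "dx": 0, "dy": 0, "dz": 0, "claw": 40}, {"ax": 0, "ay": 0, "az": 0, "dx": 0, "dy": 0, "dz": 0, "claw": 40}, {"ax": 0, "ay": 0, "az": 0, "dx": 0, "dy": 0, "dz": 0, "claw": 40}, {"ax": 0, "ay": 0, "az": 0, "dx": 0, "dy": 0, "dz": 0, "claw": 40}, {"ax": 0, "ay": 0, "az": 0, "dx": 0, "dy": 0, "dz": 0, "claw": 40}]'

```text
time_s: 14.9
tcp_pos: [0.5945, 0.0043, 0.1625]
ee_rot: [[-1.0, 0.001, -0.0], [0.001, 1.0, 0.0], [0.0, 0.0, -1.0]]
wrist_force: [-0.5, -0.5, -4.9]
gripper_width: 0.557
gripper_force: 30.0
```

```bash
python3 -c "
from h import *
s=sense();print(np.round(s['joints'],1),s['time_s'],s['tcp_pos'],np.round(s['ee_rot'],4))"
```

```text
[  16.    22.6  -10.    -0.   -57.4 -106.1] 14.9 [0.59451855 0.00429035 0.16252581] [[-1.0e+00  1.1e-03 -0.0e+00]
 [ 1.1e-03  1.0e+00  1.0e-04]
 [ 0.0e+00  1.0e-04 -1.0e+00]]
```

Call:
play_rows --steps '[{"ax": 0, "ay": 0, "az": 0, "dx": -3.4, "dy": 15, "dz": 0, "claw": 40}, {"ax": 0, "ay": 0, "az": 0, "dx": -3.4, "dy": 25, "dz": 0, "claw": 40}, {"ax": 0, "ay": 0, "az": 0, "dx": -3.4, "dy": 25, "dz": 0, "claw": 40}, {"ax": 0, "ay": 0, "az": 0, "dx": -3.4, "dy": 15, "dz": 0, "claw": 40}, {"ax": 0, "ay": 0, "az": 0, "dx": -3.5, "dy": 10.7, "dz": 0, "claw": 40}, {"ax": 0, "ay": 0, "az": 0, "dx": 0, "dy": 0, "dz": 0, "claw": 40}, {"ax": 0, "ay": 0, "az": 0, "dx": 0, "dy": 0, "dz": 0, "claw": 40}, {"ax": 0, "ay": 0, "az": 0, "dx": 0, "dy": 0, "dz": 0, "claw": 40}, {"ax": 0, "ay": 0, "az": 0, "dx": 0, "dy": 0, "dz": 0, "claw": 40}]'

```text
time_s: 15.8
tcp_pos: [0.6114, 0.0943, 0.1626]
ee_rot: [[-1.0, 0.001, -0.0], [0.001, 1.0, -0.0], [0.0, -0.0, -1.0]]
wrist_force: [-0.2, 0.7, -4.4]
gripper_width: 0.556
gripper_force: 30.0
```

```bash
python3 - <<'E'
from h import *
c=capture("scene"); f=c["frame"][90:270,240:440]; cv2.imwrite("pics/cut_over2.png",cv2.resize(f,None,fx=3,fy=3))
s=sense();print(s["tcp_pos"],np.round(s["joints"],1))
E
```

```text
[0.61144019 0.09434573 0.16261835] [  23.7   24.8   -6.4    0.   -58.8 -113.8]
```

View pics/cut_over2.png

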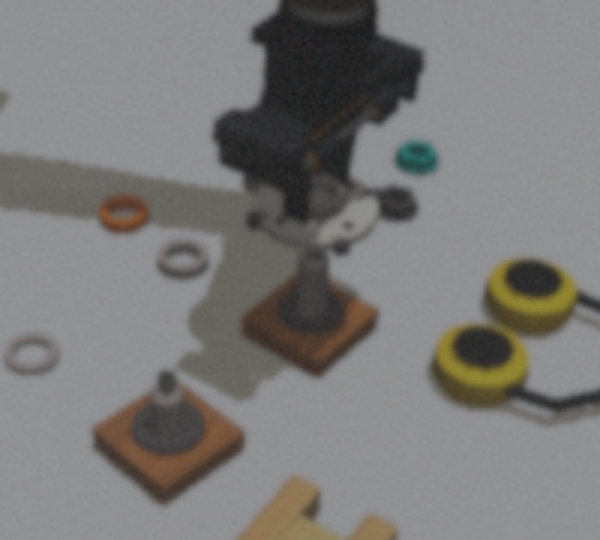

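The cutter (318,225) hangs level, directly over the tall spindle (313,290). Lowering it with a force check on the way.

Call:
play_rows --steps '[{"ax": 0, "ay": 0, "az": 0, "dx": 0, "dy": 0.6, "dz": 10, "claw": 40}, {"ax": 0, "ay": 0, "az": 0, "dx": 0, "dy": 0, "dz": 15, "claw": 40}, {"ax": 0, "ay": 0, "az": 0, "dx": 0, "dy": 0, "dz": 15, "claw": 40}, {"ax": 0, "ay": 0, "az": 0, "dx": 0, "dy": 0, "dz": 10, "claw": 40}, {"ax": 0, "ay": 0, "az": 0, "dx": 0, "dy": 0, "dz": 8, "claw": 40}, {"ax": 0, "ay": 0, "az": 0, "dx": 0, "dy": 0, "dz": 5, "claw": 40}, {"ax": 0, "ay": 0, "az": 0, "dx": 0, "dy": 0, "dz": 0, "claw": 40}, {"ax": 0, "ay": 0, "az": 0, "dx": 0, "dy": 0, "dz": 0, "claw": 40}, {"ax": 0, "ay": 0, "az": 0, "dx": 0, "dy": 0, "dz": 0, "claw": 40}]'

```text
time_s: 16.75
tcp_pos: [0.6121, 0.0959, 0.1003]
ee_rot: [[-1.0, -0.0, 0.002], [-0.0, 1.0, 0.0], [-0.002, 0.0, -1.0]]
wrist_force: [-0.0, 1.8, -5.2]
gripper_width: 0.556
gripper_force: 30.0
```

Call:
play_rows --steps '[{"ax": 0, "ay": 0, "az": 0, "dx": 0, "dy": 0, "dz": 10, "claw": 40}, {"ax": 0, "ay": 0, "az": 0, "dx": 0, "dy": 0, "dz": 12, "claw": 40}, {"ax": 0, "ay": 0, "az": 0, "dx": 0, "dy": 0, "dz": 10, "claw": 40}, {"ax": 0, "ay": 0, "az": 0, "dx": 0, "dy": 0, "dz": 6, "claw": 40}, {"ax": 0, "ay": 0, "az": 0, "dx": 0, "dy": 0, "dz": 3, "claw": 40}, {"ax": 0, "ay": 0, "az": 0, "dx": 0, "dy": 0, "dz": 0, "claw": 40}, {"ax": 0, "ay": 0, "az": 0, "dx": 0, "dy": 0, "dz": 0, "claw": 40}, {"ax": 0, "ay": 0, "az": 0, "dx": 0, "dy": 0, "dz": 0, "claw": 40}]'

```text
time_s: 17.55
tcp_pos: [0.612, 0.0959, 0.0591]
ee_rot: [[-1.0, -0.0, 0.001], [-0.0, 1.0, 0.0], [-0.001, 0.0, -1.0]]
wrist_force: [0.3, -0.8, -5.2]
gripper_width: 0.558
gripper_force: 30.0
```

Call:
play_rows --steps '[{"ax": 0, "ay": 0, "az": 0, "dx": 0, "dy": 0, "dz": 2, "claw": 40}, {"ax": 0, "ay": 0, "az": 0, "dx": 0, "dy": 0, "dz": 0, "claw": 40}, {"ax": 0, "ay": 0, "az": 0, "dx": 0, "dy": 0, "dz": 0, "claw": 40}, {"ax": 0, "ay": 0, "az": 0, "dx": 0, "dy": 0, "dz": 0, "claw": 87}, {"ax": 0, "ay": 0, "az": 0, "dx": 0, "dy": 0, "dz": 0, "claw": 87}, {"ax": 0, "ay": 0, "az": 0, "dx": 0, "dy": 0, "dz": 0, "claw": 87}, {"ax": 0, "ay": 0, "az": 0, "dx": 0, "dy": 0, "dz": 0, "claw": 87}, {"ax": 0, "ay": 0, "az": 0, "dx": 0, "dy": 0, "dz": 0, "claw": 87}]'

```text
time_s: 18.35
tcp_pos: [0.6118, 0.0958, 0.0569]
ee_rot: [[-1.0, -0.0, 0.001], [-0.0, 1.0, 0.0], [-0.001, 0.0, -1.0]]
wrist_force: [-0.5, 0.0, -0.2]
gripper_width: 0.927
gripper_force: 0.0
```

Call:
play_rows --steps '[{"ax": 0, "ay": 0, "az": 0, "dx": 0, "dy": 0, "dz": -20, "claw": 87}, {"ax": 0, "ay": 0, "az": 0, "dx": 0, "dy": 0, "dz": -35, "claw": 87}, {"ax": 0, "ay": 0, "az": 0, "dx": 0, "dy": 0, "dz": -35, "claw": 87}, {"ax": 0, "ay": 0, "az": 0, "dx": 20, "dy": 20, "dz": -15, "claw": 87}, {"ax": 0, "ay": 0, "az": 0, "dx": 30, "dy": 30, "dz": 0, "claw": 87}, {"ax": 0, "ay": 0, "az": 0, "dx": 35, "dy": 35, "dz": 0, "claw": 87}, {"ax": 0, "ay": 0, "az": 0, "dx": 30, "dy": 30, "dz": 0, "claw": 87}, {"ax": 0, "ay": 0, "az": 0, "dx": 25, "dy": 25, "dz": 0, "claw": 87}, {"ax": 0, "ay": 0, "az": 0, "dx": 26, "dy": 23, "dz": 0, "claw": 87}, {"ax": 0, "ay": 0, "az": 0, "dx": 0, "dy": 0, "dz": 0, "claw": 87}, {"ax": 0, "ay": 0, "az": 0, "dx": 0, "dy": 0, "dz": 0, "claw": 87}, {"ax": 0, "ay": 0, "az": 0, "dx": 0, "dy": 0, "dz": 0, "claw": 87}, {"ax": 0, "ay": 0, "az": 0, "dx": 0, "dy": 0, "dz": 0, "claw": 87}]'

```text
time_s: 19.65
tcp_pos: [0.4462, 0.2581, 0.1615]
ee_rot: [[-1.0, 0.001, 0.0], [0.001, 1.0, -0.0], [-0.0, -0.0, -1.0]]
wrist_force: [-0.1, -0.3, 0.2]
gripper_width: 0.997
gripper_force: 0.0
```

```bash
cat > chk.py <<'E'
from h import *
import sys
c=capture("scene"); f=c["frame"][90:270,240:440]; cv2.imwrite(f"pics/{sys.argv[1]}.png",cv2.resize(f,None,fx=3,fy=3))
w=cloud(c); d=np.hypot(w[...,0]-.6124,w[...,1]-.0942); h=w[...,2]-.0007
for a,b in((.006,.012),(.016,.023),(.034,.05)):
    z=h[(d>a)&(d<b)&(h<.13)]; print(a,b,len(z),np.round(np.percentile(z,[5,25,50,75,95]),4) if len(z) else "")
t=h[(d<.028)&(h<.115)]; print(np.histogram(t,np.arange(.02,.118,.004)))
s=sense();print(s["time_s"],s["tcp_pos"],np.round(s["joints"],1))
E
python3 chk.py cut_on
```

```text
0.006 0.012 102 [0.0524 0.0652 0.0791 0.088  0.1011]
0.016 0.023 99 [0.0402 0.0479 0.0529 0.0545 0.0562]
0.034 0.05 599 [-0.0004  0.0148  0.0383  0.0402  0.042 ]
(array([ 0,  0,  0,  0, 26, 34, 24, 26, 87, 20, 11, 12, 17,  9, 13, 16, 25,
       20,  9,  6,  9, 13,  2,  0]), array([0.02 , 0.024, 0.028, 0.032, 0.036, 0.04 , 0.044, 0.048, 0.052,
       0.056, 0.06 , 0.064, 0.068, 0.072, 0.076, 0.08 , 0.084, 0.088,
       0.092, 0.096, 0.1  , 0.104, 0.108, 0.112, 0.116]))
19.7 [0.44617808 0.25806349 0.16142588] [  48.1   15.5  -21.     0.   -53.5 -138.2]
```

View pics/cut_on.png

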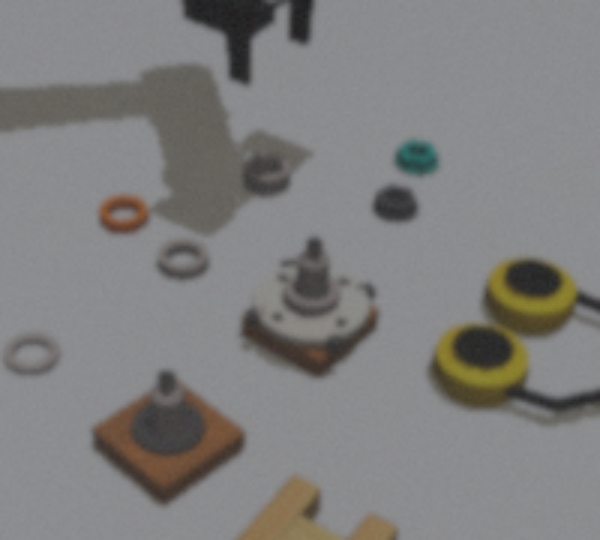

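Seated: hub top measures 0.054 and disc top 0.040. The cutter sits flat at (312,290). Next is ring22 at (266,172).

Call:
play_rows --steps '[{"ax": 0, "ay": 0, "az": 0, "dx": 1.2, "dy": 1.5, "dz": 30, "claw": 87}, {"ax": 0, "ay": 0, "az": 0, "dx": 0, "dy": 0, "dz": 35, "claw": 87}, {"ax": 0, "ay": 0, "az": 0, "dx": 0, "dy": 0, "dz": 30, "claw": 87}, {"ax": 0, "ay": 0, "az": 0, "dx": 0, "dy": 0, "dz": 25, "claw": 87}, {"ax": 0, "ay": 0, "az": 0, "dx": 0, "dy": 0, "dz": 15, "claw": 87}, {"ax": 0, "ay": 0, "az": 0, "dx": 0, "dy": 0, "dz": 8, "claw": 87}, {"ax": 0, "ay": 0, "az": 0, "dx": 0, "dy": 0, "dz": 0, "claw": 87}, {"ax": 0, "ay": 0, "az": 0, "dx": 0, "dy": 0, "dz": 0, "claw": 87}, {"ax": 0, "ay": 0, "az": 0, "dx": 0, "dy": 0, "dz": 0, "claw": 87}]'

```text
time_s: 20.6
tcp_pos: [0.445, 0.2607, 0.0195]
ee_rot: [[-1.0, 0.0, 0.002], [0.0, 1.0, 0.002], [-0.002, 0.002, -1.0]]
wrist_force: [-0.0, -0.0, -0.1]
gripper_width: 1.003
gripper_force: 0.0
```

Call:
play_rows --steps '[{"ax": 0, "ay": 0, "az": 0, "dx": 0, "dy": 0, "dz": 0, "claw": 40}, {"ax": 0, "ay": 0, "az": 0, "dx": 0, "dy": 0, "dz": 0, "claw": 40}, {"ax": 0, "ay": 0, "az": 0, "dx": 0, "dy": 0, "dz": 0, "claw": 40}, {"ax": 0, "ay": 0, "az": 0, "dx": 0, "dy": 0, "dz": 0, "claw": 40}, {"ax": 0, "ay": 0, "az": 0, "dx": 0, "dy": 0, "dz": 0, "claw": 40}, {"ax": 0, "ay": 0, "az": 0, "dx": 0, "dy": 0, "dz": 0, "claw": 40}, {"ax": 0, "ay": 0, "az": 0, "dx": 0, "dy": 0, "dz": 0, "claw": 40}]'

```text
time_s: 21.3
tcp_pos: [0.4444, 0.2603, 0.0186]
ee_rot: [[-1.0, -0.0, 0.0], [-0.0, 1.0, 0.0], [-0.0, 0.0, -1.0]]
wrist_force: [0.5, 0.7, 0.6]
gripper_width: 0.573
gripper_force: 30.0
```

Now open, turn −90°, and re-grip to centre the other axis.

Call:
play_rows --steps '[{"ax": 0, "ay": 0, "az": 0, "dx": 0, "dy": 0, "dz": 0, "claw": 87}, {"ax": 0, "ay": 0, "az": 0, "dx": 0, "dy": 0, "dz": 0, "claw": 87}, {"ax": 0, "ay": 0, "az": 0, "dx": 0, "dy": 0, "dz": 0, "claw": 87}, {"ax": 0, "ay": 0, "az": -8.5, "dx": 0, "dy": 0, "dz": 0, "claw": 87}, {"ax": 0, "ay": 0, "az": -8.5, "dx": 0, "dy": 0, "dz": 0, "claw": 87}, {"ax": 0, "ay": 0, "az": -8.5, "dx": 0, "dy": 0, "dz": 0, "claw": 87}, {"ax": 0, "ay": 0, "az": -8.5, "dx": 0, "dy": 0, "dz": 0, "claw": 87}, {"ax": 0, "ay": 0, "az": -8.5, "dx": 0, "dy": 0, "dz": 0, "claw": 87}, {"ax": 0, "ay": 0, "az": -8.5, "dx": 0, "dy": 0, "dz": 0, "claw": 87}, {"ax": 0, "ay": 0, "az": -8.5, "dx": 0, "dy": 0, "dz": 0, "claw": 87}, {"ax": 0, "ay": 0, "az": -8.5, "dx": 0, "dy": 0, "dz": 0, "claw": 87}, {"ax": 0, "ay": 0, "az": -8.5, "dx": 0, "dy": 0, "dz": 0, "claw": 87}, {"ax": 0, "ay": 0, "az": -8.5, "dx": 0, "dy": 0, "dz": 0, "claw": 87}, {"ax": 0, "ay": 0, "az": -5, "dx": 0, "dy": 0, "dz": 0, "claw": 87}, {"ax": 0, "ay": 0, "az": 0, "dx": 0, "dy": 0, "dz": 0, "claw": 87}, {"ax": 0, "ay": 0, "az": 0, "dx": 0, "dy": 0, "dz": 0, "claw": 87}]'

```text
time_s: 22.9
tcp_pos: [0.4443, 0.2602, 0.0185]
ee_rot: [[-0.002, -1.0, -0.0], [-1.0, 0.002, -0.0], [0.0, 0.0, -1.0]]
wrist_force: [-0.3, -0.4, 0.0]
gripper_width: 1.002
gripper_force: 0.0
```

Call:
play_rows --steps '[{"ax": 0, "ay": 0, "az": 0, "dx": 0, "dy": 0, "dz": 0, "claw": 40}, {"ax": 0, "ay": 0, "az": 0, "dx": 0, "dy": 0, "dz": 0, "claw": 40}, {"ax": 0, "ay": 0, "az": 0, "dx": 0, "dy": 0, "dz": 0, "claw": 40}, {"ax": 0, "ay": 0, "az": 0, "dx": 0, "dy": 0, "dz": 0, "claw": 40}, {"ax": 0, "ay": 0, "az": 0, "dx": 0, "dy": 0, "dz": 0, "claw": 40}, {"ax": 0, "ay": 0, "az": 0, "dx": 0, "dy": 0, "dz": 0, "claw": 40}, {"ax": 0, "ay": 0, "az": 0, "dx": 0, "dy": 0, "dz": 0, "claw": 40}]'

```text
time_s: 23.6
tcp_pos: [0.4444, 0.2603, 0.0186]
ee_rot: [[-0.0, -1.0, 0.0], [-1.0, 0.0, 0.0], [-0.0, -0.0, -1.0]]
wrist_force: [-0.2, 1.1, -0.4]
gripper_width: 0.554
gripper_force: 30.0
```

Call:
play_rows --steps '[{"ax": 0, "ay": 0, "az": 0, "dx": 0, "dy": 0, "dz": -15, "claw": 40}, {"ax": 0, "ay": 0, "az": 0, "dx": 0, "dy": 0, "dz": -30, "claw": 40}, {"ax": 0, "ay": 0, "az": 0, "dx": 0, "dy": 0, "dz": -35, "claw": 40}, {"ax": 0, "ay": 0, "az": 0, "dx": 0, "dy": 0, "dz": -30, "claw": 40}, {"ax": 0, "ay": 0, "az": 0, "dx": 0, "dy": 0, "dz": -10, "claw": 40}, {"ax": 0, "ay": 0, "az": 0, "dx": 0, "dy": 0, "dz": 0, "claw": 40}, {"ax": 0, "ay": 0, "az": 0, "dx": 0, "dy": 0, "dz": 0, "claw": 40}, {"ax": 0, "ay": 0, "az": 0, "dx": 0, "dy": 0, "dz": 0, "claw": 40}, {"ax": 0, "ay": 0, "az": 0, "dx": 0, "dy": 0, "dz": 0, "claw": 40}]'

```text
time_s: 24.5
tcp_pos: [0.4437, 0.2596, 0.1369]
ee_rot: [[-0.0, -1.0, -0.002], [-1.0, 0.0, -0.002], [0.002, 0.002, -1.0]]
wrist_force: [-0.1, 0.1, -1.2]
gripper_width: 0.556
gripper_force: 30.0
```

Call:
play_rows --steps '[{"ax": 0, "ay": 0, "az": 0, "dx": 15, "dy": -15.5, "dz": 0, "claw": 40}, {"ax": 0, "ay": 0, "az": 0, "dx": 25, "dy": -25, "dz": 0, "claw": 40}, {"ax": 0, "ay": 0, "az": 0, "dx": 30, "dy": -30, "dz": 0, "claw": 40}, {"ax": 0, "ay": 0, "az": 0, "dx": 30, "dy": -30, "dz": 0, "claw": 40}, {"ax": 0, "ay": 0, "az": 0, "dx": 30, "dy": -30, "dz": 0, "claw": 40}, {"ax": 0, "ay": 0, "az": 0, "dx": 20, "dy": -22, "dz": 0, "claw": 40}, {"ax": 0, "ay": 0, "az": 0, "dx": 14.8, "dy": -15, "dz": 0, "claw": 40}, {"ax": 0, "ay": 0, "az": 0, "dx": 0, "dy": 0, "dz": 0, "claw": 40}, {"ax": 0, "ay": 0, "az": 0, "dx": 0, "dy": 0, "dz": 0, "claw": 40}, {"ax": 0, "ay": 0, "az": 0, "dx": 0, "dy": 0, "dz": 0, "claw": 40}, {"ax": 0, "ay": 0, "az": 0, "dx": 0, "dy": 0, "dz": 0, "claw": 40}, {"ax": 0, "ay": 0, "az": 0, "dx": 0, "dy": 0, "dz": 0, "claw": 40}]'

```text
time_s: 25.7
tcp_pos: [0.6114, 0.0962, 0.1387]
ee_rot: [[0.001, -1.0, 0.0], [-1.0, -0.001, 0.0], [-0.0, -0.0, -1.0]]
wrist_force: [-0.7, 0.5, -1.8]
gripper_width: 0.559
gripper_force: 30.0
```

Call:
play_rows --steps '[{"ax": 0, "ay": 0, "az": 0, "dx": 0.9, "dy": -0.4, "dz": 5, "claw": 40}, {"ax": 0, "ay": 0, "az": 0, "dx": 0, "dy": 0, "dz": 10, "claw": 40}, {"ax": 0, "ay": 0, "az": 0, "dx": 0, "dy": 0, "dz": 10, "claw": 40}, {"ax": 0, "ay": 0, "az": 0, "dx": 0, "dy": 0, "dz": 10, "claw": 40}, {"ax": 0, "ay": 0, "az": 0, "dx": 0, "dy": 0, "dz": 10, "claw": 40}, {"ax": 0, "ay": 0, "az": 0, "dx": 0, "dy": 0, "dz": 0, "claw": 40}, {"ax": 0, "ay": 0, "az": 0, "dx": 0, "dy": 0, "dz": 0, "claw": 40}, {"ax": 0, "ay": 0, "az": 0, "dx": 0, "dy": 0, "dz": 0, "claw": 40}]'

```text
time_s: 26.5
tcp_pos: [0.6122, 0.0946, 0.0936]
ee_rot: [[0.0, -1.0, -0.0], [-1.0, -0.0, 0.0], [-0.0, 0.0, -1.0]]
wrist_force: [-0.1, 1.2, -1.8]
gripper_width: 0.556
gripper_force: 30.0
```

Call:
play_rows --steps '[{"ax": 0, "ay": 0, "az": 0, "dx": 0, "dy": 0, "dz": 8, "claw": 40}, {"ax": 0, "ay": 0, "az": 0, "dx": 0, "dy": 0, "dz": 7, "claw": 40}, {"ax": 0, "ay": 0, "az": 0, "dx": 0, "dy": 0, "dz": 3, "claw": 40}, {"ax": 0, "ay": 0, "az": 0, "dx": 0, "dy": 0, "dz": 1, "claw": 40}, {"ax": 0, "ay": 0, "az": 0, "dx": 0, "dy": 0, "dz": 0, "claw": 40}, {"ax": 0, "ay": 0, "az": 0, "dx": 0, "dy": 0, "dz": 0, "claw": 40}, {"ax": 0, "ay": 0, "az": 0, "dx": 0, "dy": 0, "dz": 0, "claw": 40}]'

```text
time_s: 27.2
tcp_pos: [0.6122, 0.0946, 0.0744]
ee_rot: [[-0.0, -1.0, -0.0], [-1.0, 0.0, 0.0], [-0.0, 0.0, -1.0]]
wrist_force: [-0.8, 3.2, -3.6]
gripper_width: 0.556
gripper_force: 30.0
```

Call:
play_rows --steps '[{"ax": 0, "ay": 0, "az": 0, "dx": 0, "dy": 0, "dz": 0, "claw": 87}, {"ax": 0, "ay": 0, "az": 0, "dx": 0, "dy": 0, "dz": 0, "claw": 87}, {"ax": 0, "ay": 0, "az": 0, "dx": 0, "dy": 0, "dz": 0, "claw": 87}, {"ax": 0, "ay": 0, "az": 0, "dx": 0, "dy": 0, "dz": 0, "claw": 87}, {"ax": 0, "ay": 0, "az": 0, "dx": 0, "dy": 0, "dz": -20, "claw": 87}, {"ax": 0, "ay": 0, "az": 0, "dx": 0, "dy": 0, "dz": -35, "claw": 87}, {"ax": 0, "ay": 0, "az": 0, "dx": 0, "dy": 0, "dz": -25, "claw": 87}, {"ax": 0, "ay": 0, "az": 0, "dx": -1.1, "dy": 20, "dz": 0, "claw": 87}, {"ax": 0, "ay": 0, "az": 0, "dx": -1.1, "dy": 30, "dz": 0, "claw": 87}, {"ax": 0, "ay": 0, "az": 0, "dx": -1.1, "dy": 30, "dz": 0, "claw": 87}, {"ax": 0, "ay": 0, "az": 0, "dx": -1.1, "dy": 30, "dz": 0, "claw": 87}, {"ax": 0, "ay": 0, "az": 0, "dx": -1.1, "dy": 25, "dz": 0, "claw": 87}, {"ax": 0, "ay": 0, "az": 0, "dx": -2.2, "dy": 18.2, "dz": 0, "claw": 87}, {"ax": 0, "ay": 0, "az": 0, "dx": 0, "dy": 0, "dz": 0, "claw": 87}, {"ax": 0, "ay": 0, "az": 0, "dx": 0, "dy": 0, "dz": 0, "claw": 87}, {"ax": 0, "ay": 0, "az": 0, "dx": 0, "dy": 0, "dz": 0, "claw": 87}, {"ax": 0, "ay": 0, "az": 0, "dx": 0, "dy": 0, "dz": 0, "claw": 87}]'

```text
time_s: 28.9
tcp_pos: [0.4599, 0.1023, 0.1545]
ee_rot: [[-0.001, -1.0, 0.0], [-1.0, 0.001, -0.0], [0.0, -0.0, -1.0]]
wrist_force: [0.6, -0.5, -0.8]
gripper_width: 0.999
gripper_force: 0.0
```

```bash
python3 chk.py r22_on
```

```text
0.006 0.012 66 [0.0734 0.0814 0.0863 0.0902 0.103 ]
0.016 0.023 119 [0.04   0.0494 0.0719 0.0754 0.0782]
0.034 0.05 562 [-0.0004  0.0131  0.0379  0.0401  0.0419]
(array([ 0,  0,  0,  1, 26, 34, 22, 20, 15, 22, 21, 27, 26, 73, 47, 14, 27,
       21,  9,  7,  7,  9,  5,  0]), array([0.02 , 0.024, 0.028, 0.032, 0.036, 0.04 , 0.044, 0.048, 0.052,
       0.056, 0.06 , 0.064, 0.068, 0.072, 0.076, 0.08 , 0.084, 0.088,
       0.092, 0.096, 0.1  , 0.104, 0.108, 0.112, 0.116]))
28.95 [0.4597406  0.10220114 0.15437364] [ 32.4  11.9 -27.3   0.  -50.8 -32.4]
```

View pics/r22_on.png

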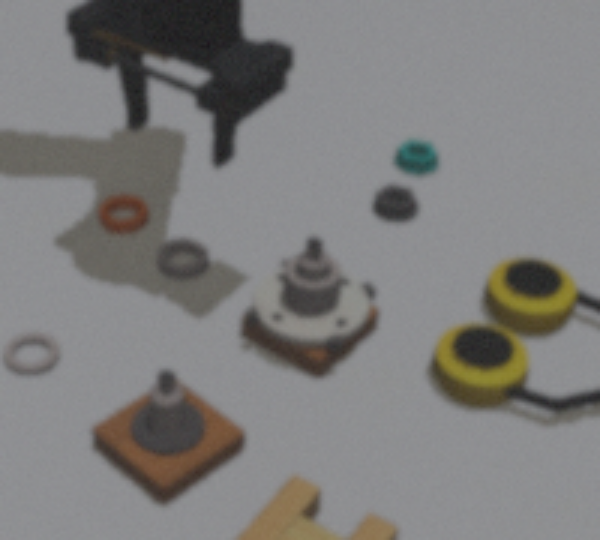

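Ring22 is seated at (310,285), top about 0.076. Next is ring14 at (183,258), with a narrower opening to stay clear of the orange ring at (124,213).

Call:
play_rows --steps '[{"ax": 0, "ay": 0, "az": 0, "dx": 0, "dy": 0.7, "dz": 30, "claw": 66}, {"ax": 0, "ay": 0, "az": 0, "dx": 0, "dy": 0, "dz": 35, "claw": 66}, {"ax": 0, "ay": 0, "az": 0, "dx": 0, "dy": 0, "dz": 30, "claw": 66}, {"ax": 0, "ay": 0, "az": 0, "dx": 0, "dy": 0, "dz": 22, "claw": 66}, {"ax": 0, "ay": 0, "az": 0, "dx": 0, "dy": 0, "dz": 13, "claw": 66}, {"ax": 0, "ay": 0, "az": 0, "dx": 0, "dy": 0, "dz": 7, "claw": 66}, {"ax": 0, "ay": 0, "az": 0, "dx": 0, "dy": 0, "dz": 0, "claw": 66}, {"ax": 0, "ay": 0, "az": 0, "dx": 0, "dy": 0, "dz": 0, "claw": 66}, {"ax": 0, "ay": 0, "az": 0, "dx": 0, "dy": 0, "dz": 0, "claw": 66}, {"ax": 0, "ay": 0, "az": 0, "dx": 0, "dy": 0, "dz": 0, "claw": 66}]'

```text
time_s: 29.95
tcp_pos: [0.4588, 0.1025, 0.0183]
ee_rot: [[0.0, -1.0, 0.002], [-1.0, -0.0, 0.001], [-0.001, -0.002, -1.0]]
wrist_force: [0.8, -0.4, -0.4]
gripper_width: 0.759
gripper_force: 0.0
```

Call:
play_rows --steps '[{"ax": 0, "ay": 0, "az": 0, "dx": 0, "dy": 0, "dz": 0, "claw": 40}, {"ax": 0, "ay": 0, "az": 0, "dx": 0, "dy": 0, "dz": 0, "claw": 40}, {"ax": 0, "ay": 0, "az": 0, "dx": 0, "dy": 0, "dz": 0, "claw": 40}, {"ax": 0, "ay": 0, "az": 0, "dx": 0, "dy": 0, "dz": 0, "claw": 40}, {"ax": 0, "ay": 0, "az": 0, "dx": 0, "dy": 0, "dz": 0, "claw": 40}, {"ax": 0, "ay": 0, "az": 0, "dx": 0, "dy": 0, "dz": 0, "claw": 40}]'

```text
time_s: 30.55
tcp_pos: [0.4586, 0.1024, 0.0178]
ee_rot: [[0.0, -1.0, 0.001], [-1.0, -0.0, 0.0], [-0.0, -0.001, -1.0]]
wrist_force: [-0.7, 0.9, 3.2]
gripper_width: 0.566
gripper_force: 30.0
```

Call:
play_rows --steps '[{"ax": 0, "ay": 0, "az": 0, "dx": 0, "dy": 0, "dz": 0, "claw": 70}, {"ax": 0, "ay": 0, "az": 0, "dx": 0, "dy": 0, "dz": 0, "claw": 70}, {"ax": 0, "ay": 0, "az": 0, "dx": 0, "dy": 0, "dz": 0, "claw": 70}, {"ax": 0, "ay": 0, "az": 8.5, "dx": 0, "dy": 0, "dz": 0, "claw": 70}, {"ax": 0, "ay": 0, "az": 8.5, "dx": 0, "dy": 0, "dz": 0, "claw": 70}, {"ax": 0, "ay": 0, "az": 8.5, "dx": 0, "dy": 0, "dz": 0, "claw": 70}, {"ax": 0, "ay": 0, "az": 8.5, "dx": 0, "dy": 0, "dz": 0, "claw": 70}, {"ax": 0, "ay": 0, "az": 8.5, "dx": 0, "dy": 0, "dz": 0, "claw": 70}, {"ax": 0, "ay": 0, "az": 8.5, "dx": 0, "dy": 0, "dz": 0, "claw": 70}, {"ax": 0, "ay": 0, "az": 8.5, "dx": 0, "dy": 0, "dz": 0, "claw": 70}, {"ax": 0, "ay": 0, "az": 8.5, "dx": 0, "dy": 0, "dz": 0, "claw": 70}, {"ax": 0, "ay": 0, "az": 8.5, "dx": 0, "dy": 0, "dz": 0, "claw": 70}, {"ax": 0, "ay": 0, "az": 8.5, "dx": 0, "dy": 0, "dz": 0, "claw": 70}, {"ax": 0, "ay": 0, "az": 5, "dx": 0, "dy": 0, "dz": 0, "claw": 70}, {"ax": 0, "ay": 0, "az": 0, "dx": 0, "dy": 0, "dz": 0, "claw": 70}, {"ax": 0, "ay": 0, "az": 0, "dx": 0, "dy": 0, "dz": 0, "claw": 70}]'

```text
time_s: 32.15
tcp_pos: [0.4582, 0.1021, 0.0174]
ee_rot: [[-1.0, -0.002, -0.0], [-0.002, 1.0, -0.0], [0.0, -0.0, -1.0]]
wrist_force: [-0.4, -0.6, 0.0]
gripper_width: 0.805
gripper_force: 0.0
```

Call:
play_rows --steps '[{"ax": 0, "ay": 0, "az": 0, "dx": 0, "dy": 0, "dz": 0, "claw": 40}, {"ax": 0, "ay": 0, "az": 0, "dx": 0, "dy": 0, "dz": 0, "claw": 40}, {"ax": 0, "ay": 0, "az": 0, "dx": 0, "dy": 0, "dz": 0, "claw": 40}, {"ax": 0, "ay": 0, "az": 0, "dx": 0, "dy": 0, "dz": 0, "claw": 40}, {"ax": 0, "ay": 0, "az": 0, "dx": 0, "dy": 0, "dz": 0, "claw": 40}, {"ax": 0, "ay": 0, "az": 0, "dx": 0, "dy": 0, "dz": 0, "claw": 40}]'

```text
time_s: 32.75
tcp_pos: [0.4584, 0.1023, 0.0175]
ee_rot: [[-1.0, -0.0, 0.0], [-0.0, 1.0, 0.0], [-0.0, 0.0, -1.0]]
wrist_force: [0.8, 0.1, -1.0]
gripper_width: 0.561
gripper_force: 30.0
```

Call:
play_rows --steps '[{"ax": 0, "ay": 0, "az": 0, "dx": 0, "dy": 0, "dz": -15, "claw": 40}, {"ax": 0, "ay": 0, "az": 0, "dx": 0, "dy": 0, "dz": -30, "claw": 40}, {"ax": 0, "ay": 0, "az": 0, "dx": 0, "dy": 0, "dz": -35, "claw": 40}, {"ax": 0, "ay": 0, "az": 0, "dx": 0, "dy": 0, "dz": -30, "claw": 40}, {"ax": 0, "ay": 0, "az": 0, "dx": 0, "dy": 0, "dz": -10, "claw": 40}, {"ax": 0, "ay": 0, "az": 0, "dx": 0, "dy": 0, "dz": 0, "claw": 40}, {"ax": 0, "ay": 0, "az": 0, "dx": -15, "dy": 0, "dz": 0, "claw": 40}, {"ax": 0, "ay": 0, "az": 0, "dx": -30, "dy": -2, "dz": 0, "claw": 40}, {"ax": 0, "ay": 0, "az": 0, "dx": -30, "dy": -2, "dz": 0, "claw": 40}, {"ax": 0, "ay": 0, "az": 0, "dx": -30, "dy": -2, "dz": 0, "claw": 40}, {"ax": 0, "ay": 0, "az": 0, "dx": -30, "dy": -1, "dz": 0, "claw": 40}, {"ax": 0, "ay": 0, "az": 0, "dx": -18, "dy": 0, "dz": 0, "claw": 40}, {"ax": 0, "ay": 0, "az": 0, "dx": 0, "dy": 0, "dz": 0, "claw": 40}, {"ax": 0, "ay": 0, "az": 0, "dx": 0, "dy": 0, "dz": 0, "claw": 40}, {"ax": 0, "ay": 0, "az": 0, "dx": 0, "dy": 0, "dz": 0, "claw": 40}, {"ax": 0, "ay": 0, "az": 0, "dx": 0, "dy": 0, "dz": 0, "claw": 40}, {"ax": 0, "ay": 0, "az": 0, "dx": 0, "dy": 0, "dz": 0, "claw": 40}]'

```text
time_s: 34.45
tcp_pos: [0.6107, 0.0953, 0.1378]
ee_rot: [[-1.0, -0.0, -0.0], [-0.0, 1.0, 0.0], [0.0, 0.0, -1.0]]
wrist_force: [0.3, 0.0, -1.2]
gripper_width: 0.559
gripper_force: 30.0
```

Call:
play_rows --steps '[{"ax": 0, "ay": 0, "az": 0, "dx": -1, "dy": 0.4, "dz": 5, "claw": 40}, {"ax": 0, "ay": 0, "az": 0, "dx": 0, "dy": 0, "dz": 10, "claw": 40}, {"ax": 0, "ay": 0, "az": 0, "dx": 0, "dy": 0, "dz": 10, "claw": 40}, {"ax": 0, "ay": 0, "az": 0, "dx": 0, "dy": 0, "dz": 7, "claw": 40}, {"ax": 0, "ay": 0, "az": 0, "dx": 0, "dy": 0, "dz": 5, "claw": 40}, {"ax": 0, "ay": 0, "az": 0, "dx": 0, "dy": 0, "dz": 3, "claw": 40}, {"ax": 0, "ay": 0, "az": 0, "dx": 0, "dy": 0, "dz": 2, "claw": 40}, {"ax": 0, "ay": 0, "az": 0, "dx": 0, "dy": 0, "dz": 0, "claw": 40}, {"ax": 0, "ay": 0, "az": 0, "dx": 0, "dy": 0, "dz": 0, "claw": 40}, {"ax": 0, "ay": 0, "az": 0, "dx": 0, "dy": 0, "dz": 0, "claw": 40}]'

```text
time_s: 35.45
tcp_pos: [0.6126, 0.0957, 0.0959]
ee_rot: [[-1.0, -0.0, 0.001], [-0.0, 1.0, 0.0], [-0.001, 0.0, -1.0]]
wrist_force: [-0.4, 0.1, -0.3]
gripper_width: 0.563
gripper_force: 30.0
```

Call:
play_rows --steps '[{"ax": 0, "ay": 0, "az": 0, "dx": 0.6, "dy": 0, "dz": 1, "claw": 40}, {"ax": 0, "ay": 0, "az": 0, "dx": 0, "dy": 0, "dz": 0, "claw": 40}, {"ax": 0, "ay": 0, "az": 0, "dx": 0, "dy": 0, "dz": 0, "claw": 87}, {"ax": 0, "ay": 0, "az": 0, "dx": 0, "dy": 0, "dz": 0, "claw": 87}, {"ax": 0, "ay": 0, "az": 0, "dx": 0, "dy": 0, "dz": 0, "claw": 87}, {"ax": 0, "ay": 0, "az": 0, "dx": 0, "dy": 0, "dz": 0, "claw": 87}, {"ax": 0, "ay": 0, "az": 0, "dx": 0, "dy": 0, "dz": -20, "claw": 87}, {"ax": 0, "ay": 0, "az": 0, "dx": 0, "dy": 0, "dz": -35, "claw": 87}, {"ax": 0, "ay": 0, "az": 0, "dx": 4, "dy": 20, "dz": -5, "claw": 87}, {"ax": 0, "ay": 0, "az": 0, "dx": 5, "dy": 30, "dz": 0, "claw": 87}, {"ax": 0, "ay": 0, "az": 0, "dx": 5, "dy": 30, "dz": 0, "claw": 87}, {"ax": 0, "ay": 0, "az": 0, "dx": 5, "dy": 30, "dz": 0, "claw": 87}, {"ax": 0, "ay": 0, "az": 0, "dx": 5, "dy": 30, "dz": 0, "claw": 87}, {"ax": 0, "ay": 0, "az": 0, "dx": 5, "dy": 30, "dz": 0, "claw": 87}, {"ax": 0, "ay": 0, "az": 0, "dx": 5, "dy": 20, "dz": 0, "claw": 87}, {"ax": 0, "ay": 0, "az": 0, "dx": 3.5, "dy": 17, "dz": 0, "claw": 87}]'

```text
time_s: 37.05
tcp_pos: [0.5737, 0.3038, 0.1545]
ee_rot: [[-1.0, -0.001, -0.0], [-0.001, 1.0, -0.0], [0.0, -0.0, -1.0]]
wrist_force: [-0.9, 0.4, 0.7]
gripper_width: 0.998
gripper_force: 0.0
```

Call:
play_rows --steps '[{"ax": 0, "ay": 0, "az": -7.8, "dx": 0, "dy": 0, "dz": 0, "claw": 87}, {"ax": 0, "ay": 0, "az": -7.8, "dx": 0, "dy": 0, "dz": 0, "claw": 87}, {"ax": 0, "ay": 0, "az": -7.8, "dx": 0, "dy": 0, "dz": 0, "claw": 87}, {"ax": 0, "ay": 0, "az": -7.8, "dx": 0, "dy": 0, "dz": 0, "claw": 87}, {"ax": 0, "ay": 0, "az": -7.8, "dx": 0, "dy": 0, "dz": 0, "claw": 87}, {"ax": 0, "ay": 0, "az": -7.8, "dx": 0, "dy": 0, "dz": 0, "claw": 87}, {"ax": 0, "ay": 0, "az": -7.8, "dx": 0, "dy": 0, "dz": 0, "claw": 87}, {"ax": 0, "ay": 0, "az": -7.8, "dx": 0, "dy": 0, "dz": 0, "claw": 87}, {"ax": 0, "ay": 0, "az": -7.8, "dx": 0, "dy": 0, "dz": 0, "claw": 87}, {"ax": 0, "ay": 0, "az": -7.8, "dx": 0, "dy": 0, "dz": 0, "claw": 87}, {"ax": 0, "ay": 0, "az": 0, "dx": 0, "dy": 0, "dz": 0, "claw": 87}, {"ax": 0, "ay": 0, "az": 0, "dx": 0, "dy": 0, "dz": 0, "claw": 87}]'

```text
time_s: 38.25
tcp_pos: [0.5743, 0.3024, 0.1545]
ee_rot: [[-0.211, -0.977, -0.0], [-0.977, 0.211, -0.0], [0.0, 0.0, -1.0]]
wrist_force: [0.7, -0.3, 0.8]
gripper_width: 0.999
gripper_force: 0.0
```

```bash
python3 chk.py r14_on
```

```text
0.006 0.012 47 [0.0857 0.0879 0.0899 0.0963 0.1048]
0.016 0.023 192 [0.041  0.0559 0.0834 0.0896 0.0918]
0.034 0.05 573 [-0.0008  0.0129  0.0379  0.04    0.0419]
(array([  0,   0,   0,   0,  34,  30,  23,  21,  19,  18,  22,  22,  19,
        35,  18,  24,  57, 103,  15,   6,  12,  10,   2,   0]), array([0.02 , 0.024, 0.028, 0.032, 0.036, 0.04 , 0.044, 0.048, 0.052,
       0.056, 0.06 , 0.064, 0.068, 0.072, 0.076, 0.08 , 0.084, 0.088,
       0.092, 0.096, 0.1  , 0.104, 0.108, 0.112, 0.116]))
38.3 [0.57427288 0.30240282 0.15453881] [ 42.   28.   -2.3   0.  -59.7 -54.2]
```

View pics/r14_on.png

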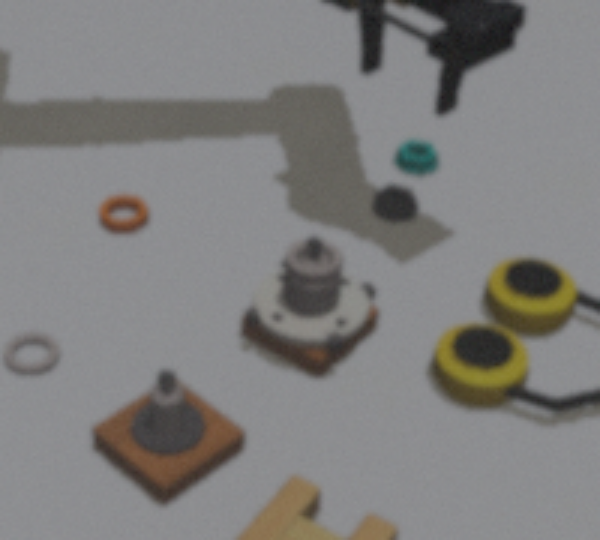

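Stack tops out at about 0.090, flush, with ring14 at (313,255). Now the nut at (395,203).

Call:
play_rows --steps '[{"ax": 0, "ay": 0, "az": 0, "dx": -0.4, "dy": 0, "dz": 30, "claw": 70}, {"ax": 0, "ay": 0, "az": 0, "dx": 0, "dy": 0, "dz": 35, "claw": 70}, {"ax": 0, "ay": 0, "az": 0, "dx": 0, "dy": 0, "dz": 30, "claw": 70}, {"ax": 0, "ay": 0, "az": 0, "dx": 0, "dy": 0, "dz": 20, "claw": 70}, {"ax": 0, "ay": 0, "az": 0, "dx": 0, "dy": 0, "dz": 12, "claw": 70}, {"ax": 0, "ay": 0, "az": 0, "dx": 0, "dy": 0, "dz": 6, "claw": 70}, {"ax": 0, "ay": 0, "az": 0, "dx": 0, "dy": 0, "dz": 0, "claw": 70}, {"ax": 0, "ay": 0, "az": 0, "dx": 0, "dy": 0, "dz": 0, "claw": 70}, {"ax": 0, "ay": 0, "az": 0, "dx": 0, "dy": 0, "dz": 0, "claw": 70}, {"ax": 0, "ay": 0, "az": 0, "dx": 0, "dy": 0, "dz": 0, "claw": 70}]'

```text
time_s: 39.3
tcp_pos: [0.5748, 0.3034, 0.0226]
ee_rot: [[-0.208, -0.978, 0.001], [-0.978, 0.208, 0.001], [-0.002, -0.001, -1.0]]
wrist_force: [0.5, -0.3, -0.6]
gripper_width: 0.808
gripper_force: 0.0
```

Call:
play_rows --steps '[{"ax": 0, "ay": 0, "az": 0, "dx": 0, "dy": 0, "dz": 0, "claw": 28}, {"ax": 0, "ay": 0, "az": 0, "dx": 0, "dy": 0, "dz": 0, "claw": 28}, {"ax": 0, "ay": 0, "az": 0, "dx": 0, "dy": 0, "dz": 0, "claw": 28}, {"ax": 0, "ay": 0, "az": 0, "dx": 0, "dy": 0, "dz": 0, "claw": 28}, {"ax": 0, "ay": 0, "az": 0, "dx": 0, "dy": 0, "dz": 0, "claw": 28}, {"ax": 0, "ay": 0, "az": 0, "dx": 0, "dy": 0, "dz": 0, "claw": 28}, {"ax": 0, "ay": 0, "az": 0, "dx": 0, "dy": 0, "dz": 0, "claw": 28}]'

```text
time_s: 40.0
tcp_pos: [0.5743, 0.303, 0.0215]
ee_rot: [[-0.208, -0.978, -0.0], [-0.978, 0.208, -0.0], [0.0, -0.0, -1.0]]
wrist_force: [0.5, 0.5, 0.6]
gripper_width: 0.436
gripper_force: 30.0
```

The opening of 37.9 mm means the flats are gripped squarely. Re-grip at 60° to centre the other axis.

Call:
play_rows --steps '[{"ax": 0, "ay": 0, "az": 0, "dx": 0, "dy": 0, "dz": 0, "claw": 70}, {"ax": 0, "ay": 0, "az": 0, "dx": 0, "dy": 0, "dz": 0, "claw": 70}, {"ax": 0, "ay": 0, "az": 0, "dx": 0, "dy": 0, "dz": 0, "claw": 70}, {"ax": 0, "ay": 0, "az": 0, "dx": 0, "dy": 0, "dz": 0, "claw": 70}, {"ax": 0, "ay": 0, "az": -7.5, "dx": 0, "dy": 0, "dz": 0, "claw": 70}, {"ax": 0, "ay": 0, "az": -7.5, "dx": 0, "dy": 0, "dz": 0, "claw": 70}, {"ax": 0, "ay": 0, "az": -7.5, "dx": 0, "dy": 0, "dz": 0, "claw": 70}, {"ax": 0, "ay": 0, "az": -7.5, "dx": 0, "dy": 0, "dz": 0, "claw": 70}, {"ax": 0, "ay": 0, "az": -7.5, "dx": 0, "dy": 0, "dz": 0, "claw": 70}, {"ax": 0, "ay": 0, "az": -7.5, "dx": 0, "dy": 0, "dz": 0, "claw": 70}, {"ax": 0, "ay": 0, "az": -7.5, "dx": 0, "dy": 0, "dz": 0, "claw": 70}, {"ax": 0, "ay": 0, "az": -7.5, "dx": 0, "dy": 0, "dz": 0, "claw": 70}, {"ax": 0, "ay": 0, "az": 0, "dx": 0, "dy": 0, "dz": 0, "claw": 70}, {"ax": 0, "ay": 0, "az": 0, "dx": 0, "dy": 0, "dz": 0, "claw": 70}]'

```text
time_s: 41.4
tcp_pos: [0.5743, 0.303, 0.0215]
ee_rot: [[0.741, -0.671, -0.0], [-0.671, -0.741, 0.0], [-0.0, 0.0, -1.0]]
wrist_force: [0.3, 0.4, 0.9]
gripper_width: 0.8
gripper_force: 0.0
```

Call:
play_rows --steps '[{"ax": 0, "ay": 0, "az": 0, "dx": 0, "dy": 0, "dz": 0, "claw": 28}, {"ax": 0, "ay": 0, "az": 0, "dx": 0, "dy": 0, "dz": 0, "claw": 28}, {"ax": 0, "ay": 0, "az": 0, "dx": 0, "dy": 0, "dz": 0, "claw": 28}, {"ax": 0, "ay": 0, "az": 0, "dx": 0, "dy": 0, "dz": 0, "claw": 28}, {"ax": 0, "ay": 0, "az": 0, "dx": 0, "dy": 0, "dz": 0, "claw": 28}, {"ax": 0, "ay": 0, "az": 0, "dx": 0, "dy": 0, "dz": 0, "claw": 28}, {"ax": 0, "ay": 0, "az": 0, "dx": 0, "dy": 0, "dz": 0, "claw": 28}]'

```text
time_s: 42.1
tcp_pos: [0.5744, 0.303, 0.0216]
ee_rot: [[0.743, -0.669, 0.0], [-0.669, -0.743, 0.0], [0.0, -0.0, -1.0]]
wrist_force: [-0.3, 1.0, -0.2]
gripper_width: 0.433
gripper_force: 30.0
```

Call:
play_rows --steps '[{"ax": 0, "ay": 0, "az": 0, "dx": 0, "dy": 0, "dz": -15, "claw": 28}, {"ax": 0, "ay": 0, "az": 0, "dx": 0, "dy": 0, "dz": -30, "claw": 28}, {"ax": 0, "ay": 0, "az": 0, "dx": 0, "dy": 0, "dz": -35, "claw": 28}, {"ax": 0, "ay": 0, "az": 0, "dx": 0, "dy": 0, "dz": -30, "claw": 28}, {"ax": 0, "ay": 0, "az": 0, "dx": 0, "dy": 0, "dz": -15, "claw": 28}, {"ax": 0, "ay": 0, "az": 0, "dx": 0, "dy": 0, "dz": 0, "claw": 28}, {"ax": 0, "ay": 0, "az": 0, "dx": 0, "dy": 0, "dz": 0, "claw": 28}, {"ax": 0, "ay": 0, "az": 0, "dx": 0, "dy": 0, "dz": 0, "claw": 28}, {"ax": 0, "ay": 0, "az": 0, "dx": 0, "dy": 0, "dz": 0, "claw": 28}]'

```text
time_s: 43.0
tcp_pos: [0.5737, 0.3025, 0.1449]
ee_rot: [[0.743, -0.669, -0.002], [-0.669, -0.743, -0.002], [-0.001, 0.003, -1.0]]
wrist_force: [0.1, 0.1, -1.2]
gripper_width: 0.433
gripper_force: 30.0
```

```bash
python3 -c "
from h import *
s=sense();R=np.array(s['ee_rot']);print(np.round(s['joints'],1),s['time_s'],np.round(s['tcp_pos'],4));print(1000*R.T@(np.array([.6118,.0956,s['tcp_pos'][2]])-s['tcp_pos']))"
```

```text
[ 42.1  28.5  -2.9  -0.  -58.8   5.9] 43.0 [0.5737 0.3025 0.1449]
[166.81413533 128.20040173   0.30431908]
```

Call:
play_rows --steps '[{"ax": 0, "ay": 0, "az": 0, "dx": 12, "dy": 9, "dz": 0, "claw": 28}, {"ax": 0, "ay": 0, "az": 0, "dx": 24, "dy": 19, "dz": 0, "claw": 28}, {"ax": 0, "ay": 0, "az": 0, "dx": 26, "dy": 20, "dz": 0, "claw": 28}, {"ax": 0, "ay": 0, "az": 0, "dx": 26, "dy": 20, "dz": 0, "claw": 28}, {"ax": 0, "ay": 0, "az": 0, "dx": 26, "dy": 20, "dz": 0, "claw": 28}, {"ax": 0, "ay": 0, "az": 0, "dx": 26, "dy": 20, "dz": 0, "claw": 28}, {"ax": 0, "ay": 0, "az": 0, "dx": 18, "dy": 14, "dz": 0, "claw": 28}, {"ax": 0, "ay": 0, "az": 0, "dx": 8.5, "dy": 7.1, "dz": 0, "claw": 28}, {"ax": 0, "ay": 0, "az": 0, "dx": 0, "dy": 0, "dz": 0, "claw": 28}, {"ax": 0, "ay": 0, "az": 0, "dx": 0, "dy": 0, "dz": 0, "claw": 28}, {"ax": 0, "ay": 0, "az": 0, "dx": 0, "dy": 0, "dz": 0, "claw": 28}, {"ax": 0, "ay": 0, "az": 0, "dx": 0, "dy": 0, "dz": 0, "claw": 28}, {"ax": 0, "ay": 0, "az": 0, "dx": 0, "dy": 0, "dz": 0, "claw": 28}]'

```text
time_s: 44.3
tcp_pos: [0.6116, 0.0965, 0.1465]
ee_rot: [[0.744, -0.668, 0.0], [-0.668, -0.744, 0.0], [0.0, -0.0, -1.0]]
wrist_force: [-0.6, -0.3, -1.4]
gripper_width: 0.432
gripper_force: 30.0
```

Call:
play_rows --steps '[{"ax": 0, "ay": 0, "az": 0, "dx": 0.7, "dy": 0.5, "dz": 5, "claw": 28}, {"ax": 0, "ay": 0, "az": 0, "dx": 0, "dy": 0, "dz": 6, "claw": 28}, {"ax": 0, "ay": 0, "az": 0, "dx": 0, "dy": 0, "dz": 6, "claw": 28}, {"ax": 0, "ay": 0, "az": 0, "dx": 0, "dy": 0, "dz": 6, "claw": 28}, {"ax": 0, "ay": 0, "az": 0, "dx": 0, "dy": 0, "dz": 5, "claw": 28}, {"ax": 0, "ay": 0, "az": 0, "dx": 0, "dy": 0, "dz": 3, "claw": 28}, {"ax": 0, "ay": 0, "az": 0, "dx": 0, "dy": 0, "dz": 2, "claw": 28}, {"ax": 0, "ay": 0, "az": 0, "dx": 0, "dy": 0, "dz": 0, "claw": 28}, {"ax": 0, "ay": 0, "az": 0, "dx": 0, "dy": 0, "dz": 0, "claw": 28}, {"ax": 0, "ay": 0, "az": 0, "dx": 0, "dy": 0, "dz": 0, "claw": 28}, {"ax": 0, "ay": 0, "az": 0, "dx": 0, "dy": 0, "dz": 0, "claw": 28}]'

```text
time_s: 45.4
tcp_pos: [0.612, 0.0948, 0.1139]
ee_rot: [[0.743, -0.669, 0.001], [-0.669, -0.743, 0.0], [0.0, -0.001, -1.0]]
wrist_force: [0.2, -0.1, -0.7]
gripper_width: 0.432
gripper_force: 30.0
```

Call:
play_rows --steps '[{"ax": 0, "ay": 0, "az": 0, "dx": 0, "dy": 0, "dz": 1.5, "claw": 28}, {"ax": 0, "ay": 0, "az": 0, "dx": 0, "dy": 0, "dz": 0, "claw": 28}, {"ax": 0, "ay": 0, "az": 0, "dx": 0, "dy": 0, "dz": 0, "claw": 28}, {"ax": 0, "ay": 0, "az": 0, "dx": 0, "dy": 0, "dz": 0, "claw": 75}, {"ax": 0, "ay": 0, "az": 0, "dx": 0, "dy": 0, "dz": 0, "claw": 75}, {"ax": 0, "ay": 0, "az": 0, "dx": 0, "dy": 0, "dz": 0, "claw": 75}, {"ax": 0, "ay": 0, "az": 0, "dx": 0, "dy": 0, "dz": 0, "claw": 75}, {"ax": 0, "ay": 0, "az": 0, "dx": 0, "dy": 0, "dz": -15, "claw": 75}, {"ax": 0, "ay": 0, "az": 0, "dx": 0, "dy": 0, "dz": -30, "claw": 75}, {"ax": 0, "ay": 0, "az": 0, "dx": 0, "dy": 0, "dz": -30, "claw": 75}, {"ax": 0, "ay": 0, "az": 0, "dx": -25, "dy": -5, "dz": 0, "claw": 75}, {"ax": 0, "ay": 0, "az": 0, "dx": -30, "dy": -5, "dz": 0, "claw": 75}, {"ax": 0, "ay": 0, "az": 0, "dx": -30, "dy": -5, "dz": 0, "claw": 75}, {"ax": 0, "ay": 0, "az": 0, "dx": -30, "dy": -5, "dz": 0, "claw": 75}, {"ax": 0, "ay": 0, "az": 0, "dx": -30, "dy": -5, "dz": 0, "claw": 75}, {"ax": 0, "ay": 0, "az": 0, "dx": -30, "dy": -5, "dz": 0, "claw": 75}, {"ax": 0, "ay": 0, "az": 0, "dx": -15, "dy": 0, "dz": 0, "claw": 75}, {"ax": 0, "ay": 0, "az": 0, "dx": 0, "dy": 0, "dz": 0, "claw": 75}, {"ax": 0, "ay": 0, "az": 0, "dx": 0, "dy": 0, "dz": 0, "claw": 75}]'

```text
time_s: 47.3
tcp_pos: [0.4909, 0.2441, 0.1872]
ee_rot: [[0.743, -0.669, 0.0], [-0.669, -0.743, 0.0], [0.0, -0.0, -1.0]]
wrist_force: [-0.6, 0.6, -0.6]
gripper_width: 0.862
gripper_force: 0.0
```

```bash
python3 chk.py nut_on; python3 - <<'E'
from h import *
c=capture("top"); w=cloud(c); h=w[...,2]-.0003-.0007*w[...,1]; d=np.hypot(w[...,0]-.6108,w[...,1]-.098)
for a,b in((0,.005),(.011,.017),(.020,.024),(.03,.05)): print(a,np.round(np.percentile(h[(d>=a)&(d<b)&(h<.13)],[5,25,50,75,95]),4))
p=w[(d<.03)&(h>.1015)&(h<.13)]; print(np.round(p.mean(0),4))
E
```

```text
0.006 0.012 22 [0.0998 0.1029 0.1043 0.1054 0.1073]
0.016 0.023 234 [0.0435 0.074  0.0926 0.1016 0.1067]
0.034 0.05 584 [-0.0009  0.0131  0.0378  0.0402  0.0419]
(array([  0,   0,   0,   0,  36,  32,  19,  22,  19,  23,  19,  18,  25,
        28,  19,  23,  28,  26,  45,  24,  42, 101,   1,   0]), array([0.02 , 0.024, 0.028, 0.032, 0.036, 0.04 , 0.044, 0.048, 0.052,
       0.056, 0.06 , 0.064, 0.068, 0.072, 0.076, 0.08 , 0.084, 0.088,
       0.092, 0.096, 0.1  , 0.104, 0.108, 0.112, 0.116]))
47.35 [0.4911555  0.24380475 0.18712378] [ 43.3  17.  -14.6   0.  -58.4   4.6]
0 [0.1048 0.1066 0.1079 0.1083 0.1091]
0.011 [0.0964 0.1043 0.1055 0.1065 0.1077]
0.02 [0.0653 0.0929 0.0948 0.0962 0.1056]
0.03 [0.0376 0.0388 0.0398 0.0408 0.0421]
[0.6109 0.097  0.1061]
```

View pics/nut_on.png

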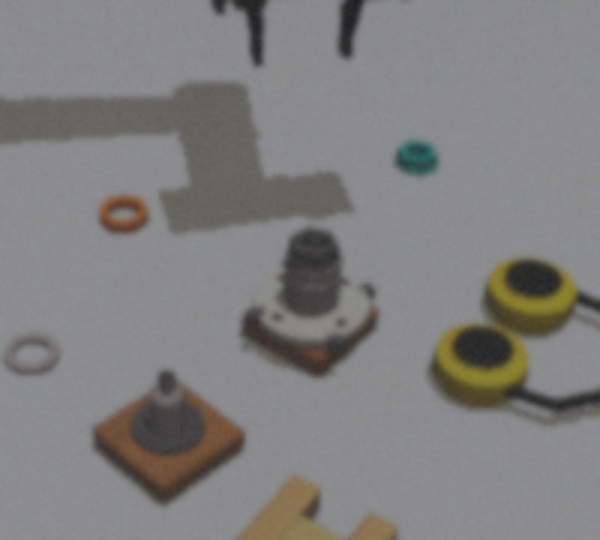

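The nut at (313,243) sits flat: its top measures 0.106 and its flange 0.095, both as they should be. Handing in.

```bash
python3 -c "
from station import *
print(finish_job())"
```

```text
the job is handed in; nothing more can be done
None
```

The tall spindle now carries the cutter (hub up), ring22, ring14 and the flange-down nut. Camera heights show all four seated home and the stack flush with the shoulder. The gripper is clear, and I handed the job in at about 47 s; no verdict came back.

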